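Gauge the stamp plates and sort them by height

ROBOT

A 6-joint arm with a two-finger parallel gripper is mounted at the origin on the work surface. World frame = base frame: x ahead of the robot, y to its left, z up, the work surface at z = 0. Lengths are in m, angles in rad, forces in N, time in s.
With the tool pointing down it reaches from about 0.375 to 0.9 m from the base axis. Payload 3.1 kg.
Tool frame: the origin (TCP) lies at the very end of the fingers, on their centre line; the grasp point (between the pads) lies 19 mm behind it; z points along the fingers, y is the line along which they close (so a half turn about z gives the same grasp; the last joint's range is limited). The gripper opens to 85 mm and grips with 20 to 120 N. Pads are 22 mm wide; open, the fingers measure 114 mm over their backs; the gripper's body (76 mm by 85 mm) begins 54 mm behind the grasp point. The pads swing forward as they close: fully open they stand 13 mm farther back than shut.
Start: joints at [-1.488, 0.527, 1.433, -0, 1.181, -0.178], TCP at [0.162, -0.604, 0.231] pointing down, gripper open.
Joint ranges: [-3.08, 3.08], [-0.75, 2.2], [0.22, 2.44], [-1.43, 4.57], [0, 2.65], [-2.85, 2.85]. Speed limits (rad/s): [2.79, 2.79, 3.14, 3.14, 3.14, 3.14].

INTERFACE

Orientations are given as a unit quaternion [x, y, z, w].
In Python, from station import manip, vision gives the robot as it stands.
- The arm moves only by the tool drive_tool, never from a script. Its argument "deltas" is a list that holds one entry, the list of rows, each a list of 4 numbers: the shift along the tool's x, y, z in mm, then the turn about the tool's z in rad. A call has 1 to 5 rows; each row is the pose to reach, as a shift and turn from the pose commanded when the call began, along the tool's axes at that moment; what a row does not reach only later rows make up. A row lasts 1/12 s, in which the tool goes at most 41.7 mm and 7.16 degrees, less where a joint would pass 70% of its speed; a pose out of reach is approached as far as the arm can. A call with a gripper value outside its range is refused whole. "jaw" is the finger opening in mm, from 0 to 85.4, set as the call begins (left out, the last holds). The fingers move at their own pace and stop on an object; "force" is the grip in N (left out, the last holds). Time passes only in rows, so rows that repeat a pose let the fingers close. It gives the time, the measured TCP pose, the force, the opening and the grip force at its end, in the units of the state.
- manip.sense(): the state, without advancing time (a new reading comes with each control period).
- vision.snapshot(name): name is "scene" or "side" or "wrist"; returns the picture (400x640x3 uint8, red, green, blue); there is no depth.
- vision.camera_model(name): a dict with "camera_matrix" (3x3 intrinsics, pixels), "rvec" (rotation vector, rad) and "tvec" (3), from world to camera coordinates, as OpenCV has them. Camera axes: x right, y down, z forward; pixel columns grow to the right and rows downward; lengths in m; the calibration is good to about 2 mm. A picture is of the moment at which its call begins: read the wrist's pose just before it. camera_model takes no time and is no camera call; for the wrist camera it gives the pose at the moment of the call.
- manip.sign_off(): hands the job in; it is judged then, once.
The state is a dict: "t": time; "q": joint angles; "qd": joint speeds; "tau": joint torques, N m; "tcp_pos": TCP position; "tool_rot": TCP orientation; "force": force on the tool from outside, world axes, zero at the start; "ft_torque": the same for the moment, N m; "finger_gap": opening from 0.0 (shut) to 1.0 (fully open); "gripper_force": force on a finger pad.
Only numpy, scipy, OpenCV 4.12 (cv2) and the standard library are available. Lean on these libraries where they do the work, as an engineer would, in place of code of your own. Each camera call takes 0.05 s, during which the arm holds its last target. There are 200 camera calls.

TASK

Make the height gauge ready: draw its red-knobbed transit pin straight out of the bore and lay it in the yellow notch on the gauge's flank. Then gauge each stamp plate that is there, one at a time, in the order beech, walnut, red: lay it flat, rubber up, on the steel base, let go, and gently press the black cap down until the foot rests on the plate and the cap just starts to sink, without bottoming it, hold for a second to read the height, and let the foot rise again. Full-height plates (32 mm) end lying flat, rubber up, inside the green tray and low ones (24 mm) in the orange tray; leave the other things on the bench where they are.

Things in the scene. Friction and masses are not known exactly. Their poses are not given: they have to be found in the camera images.
- gauge: height gauge, fixed, mm. Origin under the centre of its steel base, 200 (x) by 130 (y), 18 thick; -x is the open loading side, +y its left flank. Foot, slide and cap stand over x 40, y 0. Column: x 70 to 100, y -22 to 22; head: x 18 to 84, y -20 to 20, z 125 to 150; lug with the pin's bore: x 24 to 56, y 30 to 68, z 85 to 115; pin rest: x -83 to -27, y 95 to 141, up to z 61.
- spot (a point): point on the top of the gauge's base straight below the foot; axes as the gauge. Two brass guide strips 6 mm high, 6 wide run along x on the base, 84 mm apart inside; a plate lies between them.
- load (a point): where the middle of a plate's underside goes on the base, long side along the gauge's x (the point's axes): its far end is then under the foot and clear of the column. Slide it in low from the -x side, held about 15 mm on the near side of its middle, so that the gripper clears head and cap.
- slide (a joint): height of the foot's underside above the gauge's base in m, so the height of what it rests on: 0.060 raised (a return spring holds it up, 2 N at the top, 4 N at 24 mm), 0 lowest. The pin in its bore blocks it. A pointer on the slide meets a green band at 32 mm and a red one at 24 mm.
- foot (a point): centre of the underside of the gauge's brass foot, a disc 22 mm across, the lower end of the slide. It must never press a rubber face with more than 15 N.
- cap (a joint): how far the cap has sunk on its overload spring, in m: 0 free, 0.012 bottomed. It sinks only when pressed with more than 8 N, 0.4 N more for each mm (bottoms at 13 N). A foot resting on a plate then presses it with some 4 to 9 N; past bottoming the force is unlimited.
- cap_top (a point): centre of the top of the black cap (34 mm across, 16 mm high) on the gauge's slide; press it straight down with closed fingers. 221 mm above the table when raised.
- pin: transit pin: red square knob 34 mm long, 24 x 24, with a steel shaft 10.5 mm across, 65 long. Origin at the knob's centre, x from knob to tip. 0.07 kg, balanced in the shaft 12 mm from the knob. At the start it lies level in the bore, tip towards the gauge's -y, knob 7 mm outside the lug: grip the knob from above and draw it 80 mm along the gauge's +y.
- bore (a point): mouth of the pin's bore in the outer face of the lug, on the bore's axis, 100 mm above the table; axes as the gauge; the bore is 13 mm square and 38 mm deep and runs along y.
- notch (a point): middle of the notch's floor, 45 mm above the table; axes as the gauge. The notch is 21 mm wide (x), 16 deep, 46 long (y), open above and at both ends. Parked, the shaft lies on its floor along y, knob outside on the +y side, the pin's origin about 44 mm along +y (27 to 61) and 5 mm up from here.
- beech: pale wood stamp plate: a bar 150 mm long (its x), 40 wide (y), wooden mount with a 26 mm wide terracotta-coloured rubber strip, 4 thick, on top. 32 mm (full height) or 24 mm (low) high: gauge it to find out. Origin at the centre of its underside, z up. About 0.16 kg. Absent (None) in some runs.
- walnut: dark brown wood stamp plate: a bar 150 mm long (its x), 40 wide (y), wooden mount with a 26 mm wide terracotta-coloured rubber strip, 4 thick, on top. 32 mm (full height) or 24 mm (low) high: gauge it to find out. Origin at the centre of its underside, z up. About 0.16 kg. Absent (None) in some runs.
- red: red painted wood stamp plate: a bar 150 mm long (its x), 40 wide (y), wooden mount with a 26 mm wide terracotta-coloured rubber strip, 4 thick, on top. 32 mm (full height) or 24 mm (low) high: gauge it to find out. Origin at the centre of its underside, z up. About 0.16 kg. Absent (None) in some runs.
- green_tray: green tray, fixed, 190 mm (its x) by 140 mm (y) outside, floor 4 mm thick, rim 4 mm thick, its top 8 mm above the table. Origin at the centre of its underside. Two plates fit side by side, long side along the tray's x, 34 mm either side of its middle. For full-height plates.
- orange_tray: orange tray, fixed, 190 mm (its x) by 140 mm (y) outside, floor 4 mm thick, rim 4 mm thick, its top 8 mm above the table. Origin at the centre of its underside. Two plates fit side by side, long side along the tray's x, 34 mm either side of its middle. For low plates.
- round_stamp: hand stamp with a turned wooden handle, 90 mm high, 56 mm across, standing; leave alone. Origin under its middle.
- oval_stamp: hand stamp with an orange handle, 90 mm high, 48 mm across, standing; leave alone. Origin under its middle.
- inkpad: black ink pad with its flat lid folded out, 155 mm long, 115 mm wide, 18 mm high; leave alone. Origin under the pad's middle.
- ink: ink bottle with a red cap, 90 mm high, 42 mm across; leave alone. Origin under its middle.
- ink2: blue ink bottle with a black cap, 90 mm high, 42 mm across; leave alone. Origin under its middle.
- brush: brush lying on the table; leave alone.
There are look-alikes about, which are no part of the job. What is shaped like the green_tray but pink is not meant. There is more than one size of the pin; the one meant has the size given above.

How it is judged:
On the way, in this order (a step that is already met when the one before it is completed fails the run):
1. the pin lies in the notch on the gauge's flank, released (x of pin in the frame of notch between -0.006 and 0.006 m and z of pin in the frame of notch between -0.001 and 0.011 m and y of pin in the frame of notch between 0.027 and 0.061 m and angle between the x axis of pin and the y axis of gauge, either way round below 0.15 rad and contact force between the fingers and pin below 0.1 N), for 0.2 s.
2. the beech plate lies flat on the gauge, let go, with the foot resting on it and reading its height within 1.5 mm (z of foot in the frame of beech between 0.0305 and 0.0335 m and z of beech in the frame of load between -0.002 and 0.002 m and contact force between slide and beech above 1.5 N and angle between beech's own z axis and vertical below 0.04 rad and contact force between the fingers and beech below 0.1 N), for 0.3 s.
3. the walnut plate lies flat on the gauge, let go, with the foot resting on it and reading its height within 1.5 mm (z of foot in the frame of walnut between 0.0225 and 0.0255 m and z of walnut in the frame of load between -0.002 and 0.002 m and contact force between slide and walnut above 1.5 N and angle between walnut's own z axis and vertical below 0.04 rad and contact force between the fingers and walnut below 0.1 N), for 0.3 s.
4. the red plate lies flat on the gauge, let go, with the foot resting on it and reading its height within 1.5 mm (z of foot in the frame of red between 0.0305 and 0.0335 m and z of red in the frame of load between -0.002 and 0.002 m and contact force between slide and red above 1.5 N and angle between red's own z axis and vertical below 0.04 rad and contact force between the fingers and red below 0.1 N), for 0.3 s.
At the end, for the whole second after the job is handed in: the pin lies in the notch (within 6 mm, 17 mm lengthwise), every full-height plate lies flat, rubber up, at rest on the floor of the green tray and every low one in the orange tray (within 1.5 mm of the floor, tilt under 0.05 rad), and the foot is up (x of pin in the frame of notch between -0.006 and 0.006 m and z of pin in the frame of notch between -0.001 and 0.011 m and y of pin in the frame of notch between 0.027 and 0.061 m and angle between the x axis of pin and the y axis of gauge, either way round below 0.15 rad and x of beech in the frame of green_tray between -0.09 and 0.09 m and y of beech in the frame of green_tray between -0.065 and 0.065 m and z of each of beech, red in the frame of green_tray below 0.0055 m and angle between each of beech, walnut, red's own z axis and vertical below 0.05 rad and linear speed of each of beech, walnut, red below 0.02 m/s and x of walnut in the frame of orange_tray between -0.09 and 0.09 m and y of walnut in the frame of orange_tray between -0.065 and 0.065 m and z of walnut in the frame of orange_tray below 0.0055 m and x of red in the frame of green_tray between -0.09 and 0.09 m and y of red in the frame of green_tray between -0.065 and 0.065 m and value of joint slide above 0.055 m); the robot touches nothing.
It fails at once if the cap was pressed until it bottomed (value of joint cap above 0.0117 m).
It fails at once if the foot pressed a plate with more than 15 N (contact force between slide and beech above 15 N or contact force between slide and walnut above 15 N or contact force between slide and red above 15 N).
It fails at once if another thing on the bench was moved by more than 40 mm (distance of any of round_stamp, oval_stamp, inkpad, ink, ink2, brush from where it was at the start of the episode above 0.04 m).
Of beech, walnut, red only 2 to 3 are there at a start; the rules pass over those that are not, and their reading is None.
At some moment in a run one of beech, walnut, red may be knocked a few centimetres aside while the robot is not near it.
Once in a run the grip may slacken for a moment while it holds something.
It also fails if it takes over 210 s, if anything falls off the work surface, if the arm or the gripper's body presses on something with over 40 N, if the wrist force passes 120 N, or if a joint passes its speed limit or range.

## Working session

There is one attempt and no reset: what is moved stays moved. The work goes in short steps, Python scripts to look and compute and a tool call to move; the robot and the scene stay as the last step left them, time stands still between calls to the robot, and variables do not carry over. Pictures are saved under pics/ and viewed, at most 14 in all, crops included, and the job is handed in when it is done.

Besides the shell and the picture viewer there is one more tool, called after "Request:" as name([rows], argument=value, ...), one row to a line, values as JSON. drive_tool: Moves the arm, as the interface text tells. Its arguments: {"type":"object","properties":{"deltas":{"type":"array"},"jaw":{"type":"number"},"force":{"type":"number"}},"required":["deltas"]}

```bash
mkdir -p pics; ls; python3 - <<'E'
from station import manip, vision
import cv2
for n in("scene","side"):
    im=vision.snapshot(n); cv2.imwrite(f"pics/{n}0.png",im[:,:,::-1]); 
    m=vision.camera_model(n); print(n,m)
print(manip.sense())
E
```

```text
pics
scene {'camera_matrix': array([[464.81933289,   0.        , 319.6146648 ],
       [  0.        , 464.81933289, 193.16243404],
       [  0.        ,   0.        ,   1.        ]]), 'rvec': array([ 1.25543484,  2.28484914, -0.94658961]), 'tvec': array([ 0.2301267 , -0.25663451,  1.77625622])}
side {'camera_matrix': array([[361.48568181,   0.        , 324.54983262],
       [  0.        , 361.48568181, 200.53009512],
       [  0.        ,   0.        ,   1.        ]]), 'rvec': array([ 0.48827043, -2.70177334,  1.22791775]), 'tvec': array([0.50880327, 0.18856197, 1.36930661])}
{'t': 0.1, 'q': array([-1.48747488e+00,  5.28378191e-01,  1.43378339e+00,  1.24642850e-05,
        1.18144483e+00, -1.78471185e-01]), 'qd': array([-9.51974104e-04, -1.78375163e-03, -1.16582401e-03,  7.44230417e-05,
       -1.34165805e-03,  1.52890157e-03]), 'tau': array([-4.20245897e-05, -4.43306923e+01, -1.78587520e+01, -2.87513603e-04,
        3.87135398e-03, -8.33446848e-06]), 'tcp_pos': array([ 0.1617512, -0.6030229,  0.2304255]), 'tool_rot': array([ 9.91445109e-01,  1.30520427e-01,  5.36407845e-05, -1.00546403e-03]), 'force': array([-0.05589003,  0.71117929,  0.35915975]), 'ft_torque': array([ 0.030258  , -0.02816739, -0.00820949]), 'gripper_force': 0.0, 'finger_gap': 0.9985982180260394}
```

View pics/scene0.png

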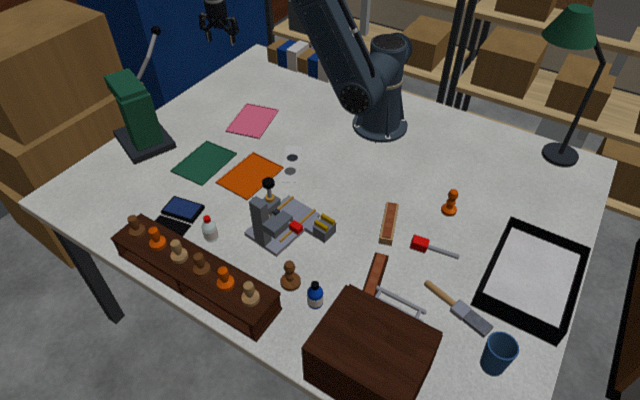

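View pics/side0.png

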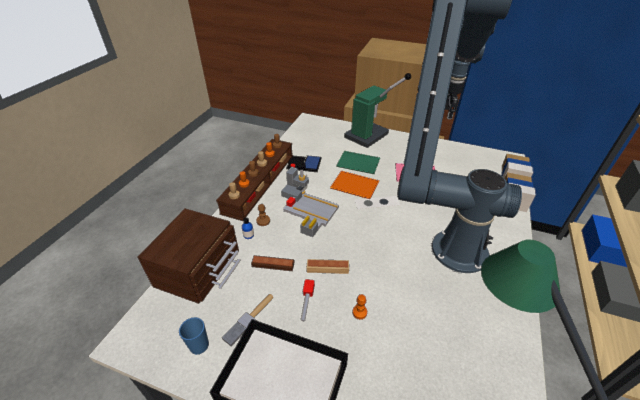

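Scene picture: gauge near (280,225) with a red knob at (296,227), and a second red-knobbed pin lying at (420,243). The green tray is at (205,162), the orange at (250,175) and the pink decoy at (252,120). Plates are at (388,223) and (375,272). I'll enlarge that region.

```bash
cat > h.py <<'E'
import numpy as np, cv2
from station import manip, vision
from scipy.spatial.transform import Rotation as R
def cam(n):
    m=vision.camera_model(n); return m["camera_matrix"],cv2.Rodrigues(m["rvec"])[0],m["tvec"]
def proj(c,P):
    K,r,t=c; p=(np.atleast_2d(P)@r.T+t)@K.T; return p[:,:2]/p[:,2:]
def plane(c,uv,z):
    K,r,t=c; d=np.c_[np.atleast_2d(uv),np.ones(len(np.atleast_2d(uv)))]@np.linalg.inv(K).T@r; o=-r.T@t
    return o+d*((z-o[2])/d[:,2])[:,None]
def pts(x,y,yaw,L):
    c,s=np.cos(yaw),np.sin(yaw); L=np.atleast_2d(L); return np.c_[x+c*L[:,0]-s*L[:,1],y+s*L[:,0]+c*L[:,1],L[:,2]]
E
python3 - <<'E'
import cv2
a=cv2.imread("pics/scene0.png")[165:315,235:425]; cv2.imwrite("pics/c1.png",cv2.resize(a,None,fx=4,fy=4,interpolation=cv2.INTER_CUBIC))
a=cv2.imread("pics/side0.png")[155:285,235:405]; cv2.imwrite("pics/c2.png",cv2.resize(a,None,fx=4.5,fy=4.5,interpolation=cv2.INTER_CUBIC))
E
```

```text
(no output)
```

View pics/c1.png

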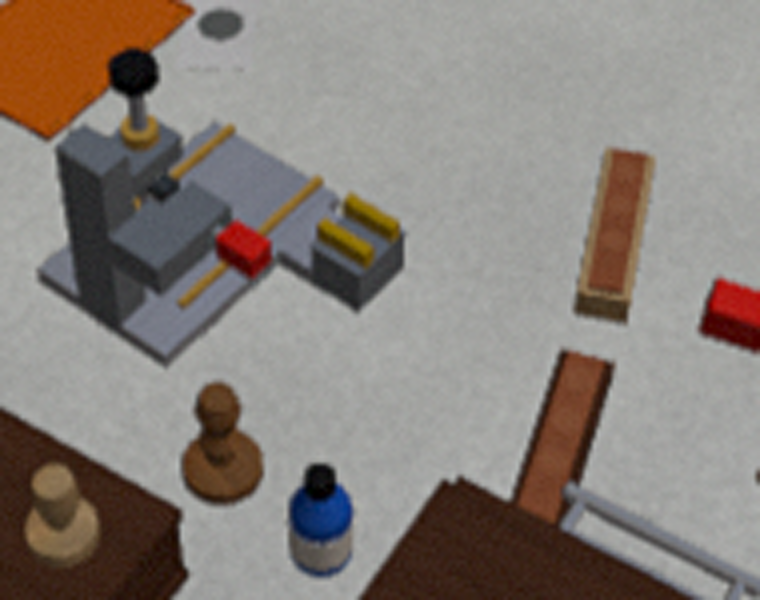

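View pics/c2.png

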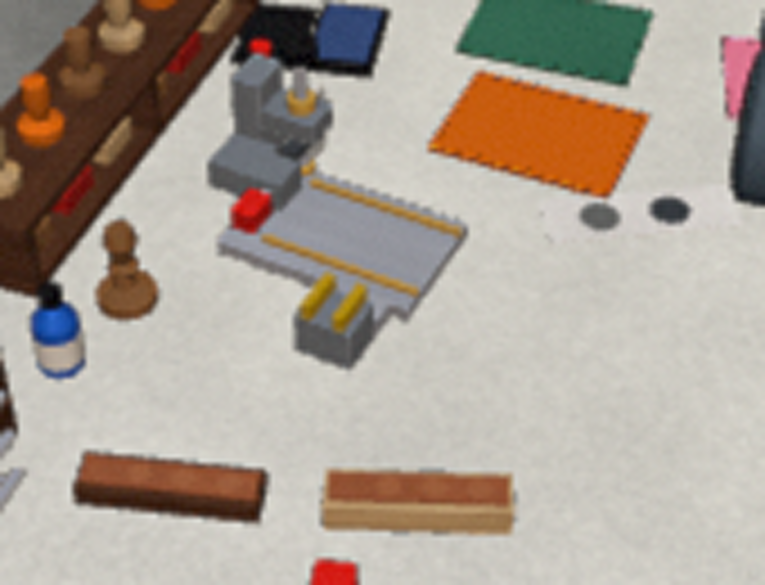

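Crop 1: the gauge's open side is at upper right. The pin rest with yellow rails is at (358,230), and the knob beside the lug is at (245,247), which is the pin in the bore. The loose pin at crop 1 (735,315) is the look-alike. Beech is at (615,235), walnut at (565,435), and no red plate is visible. Next I'll fit the coarse poses.

```bash
cat > fit1.py <<'E'
from h import *
from scipy.optimize import least_squares
s=cam("scene"); d=cam("side")
A=lambda u,v:(u/4+235,v/4+165)
B=lambda u,v:(u/4.5+235,v/4.5+155)
L=[(s,A(167,350),(100,65,18)),(s,A(40,270),(100,-65,18)),(s,A(215,125),(-100,-65,18)),(s,A(134,73),(40,0,213)),(s,A(245,248),(40,92,100)),
 (s,A(358,230),(-55,118,61)),
 (d,B(466,230),(-100,-65,18)),(d,B(220,240),(100,65,18)),(d,B(252,210),(40,92,100)),(d,B(334,303),(-55,118,61))]
def f(p): return np.concatenate([(proj(c,pts(*p,np.array(X)/1000))[0]-uv) for c,uv,X in L])
best=min((least_squares(f,[.5,-.3,y],loss="soft_l1") for y in np.arange(0,6.3,.7)),key=lambda r:r.cost)
print(best.x,f(best.x).reshape(-1,2).round(1).tolist())
def rect(c,uv,z): 
    P=plane(c,uv,z);print(P[:,:2].round(4).tolist(), [round(float(np.linalg.norm(P[i]-P[i-1])),4) for i in range(len(P))],P.mean(0)[:2].round(3))
print("beech/walnut/trays")
rect(s,[A(607,150),A(654,155),A(628,302),A(577,297)],.032)
rect(d,[B(327,470),B(513,474),B(513,508),B(323,504)],.032)
rect(d,[B(85,452),B(266,468),B(262,500),B(78,485)],.024)
rect(s,[A(563,350),A(612,362)],.024)
rect(s,[(207,142),(237,154),(206,183),(171,163)],.006)
rect(s,[(247,152),(283,170),(247,199),(217,178)],.006)
rect(s,[A(218,25)],.0)
E
python3 fit1.py
```

```text
[ 0.60914184 -0.01513856  6.1704373 ] [[-0.0, 1.5], [-0.5, -0.5], [0.5, -1.5], [0.7, 0.0], [0.4, 0.2], [0.8, -1.6], [0.4, -2.2], [-1.5, -0.7], [-0.5, -0.6], [-0.4, -2.3]]
beech/walnut/trays
[[0.3787, 0.216], [0.3641, 0.2492], [0.5068, 0.2971], [0.5223, 0.2639]] [0.1514, 0.0363, 0.1506, 0.0366] [0.443 0.257]
[[0.5081, 0.268], [0.3691, 0.2197], [0.3592, 0.2518], [0.4982, 0.3003]] [0.0338, 0.1471, 0.0337, 0.1473] [0.434 0.26 ]
[[0.6995, 0.3136], [0.5569, 0.2772], [0.5469, 0.3077], [0.6884, 0.3454]] [0.0336, 0.1471, 0.0321, 0.1464] [0.623 0.311]
[[0.5645, 0.2754], [0.5555, 0.3095]] [0.0353, 0.0353] [0.56  0.292]
[[0.4314, -0.4865], [0.4253, -0.3502], [0.5961, -0.3417], [0.5858, -0.5135]] [0.1567, 0.1365, 0.171, 0.1721] [ 0.51  -0.423]
[[0.3976, -0.3271], [0.4066, -0.1626], [0.5813, -0.1795], [0.558, -0.327]] [0.1604, 0.1647, 0.1755, 0.1493] [ 0.486 -0.249]
[[0.3946, -0.1442]] [0.0] [ 0.395 -0.144]
```

```bash
cat >> h.py <<'E'
def delta(x,y,z,psi=None):
    s=manip.sense(); r=R.from_quat(s["tool_rot"]).as_matrix(); p=np.arctan2(r[1,0],r[0,0])
    d=r.T@(np.array([x,y,z])-s["tcp_pos"])*1000
    t=0 if psi is None else -((psi-p+np.pi)%(2*np.pi)-np.pi)
    print("t %.1f tcp"%s["t"],s["tcp_pos"].round(4),"psi %.4f q6 %.2f gap %.3f"%(p,s["q"][5],s["finger_gap"]),"-> delta",d.round(1),"turn %.3f"%t,"rows",int(np.ceil(max(np.linalg.norm(d)/41.5,abs(t)/.124))))
def g2w(X,g): return pts(*g,np.array(X)/1000)[0].round(4)
E
python3 - <<'E'
from h import *
K,r,t=cam("wrist"); s=manip.sense(); T=R.from_quat(s["tool_rot"]).as_matrix()
print(K, "cam centre in tool",T.T@(-r.T@t-s["tcp_pos"]),"axes in tool\n",(T.T@r.T).round(2))
delta(.56,-.05,.42,1.457)
E
```

```text
[[354.51700452   0.         316.02628612]
 [  0.         354.51700452 205.14148729]
 [  0.           0.           1.        ]] cam centre in tool [ 0.07987947 -0.00066269 -0.14147269] axes in tool
 [[-0.   -0.95 -0.31]
 [ 1.   -0.    0.  ]
 [-0.   -0.31  0.95]]
t 0.1 tcp [ 0.1618 -0.603   0.2304] psi 0.2618 q6 -0.18 gap 0.999 -> delta [ 527.9 -431.5 -188.5] turn -1.195 rows 18
```

Request:
drive_tool([
  [[150,-120,-150,0],[150,-120,-150,0],[150,-120,-150,0],[150,-120,-150,0],[150,-120,-150,0]],
])

```text
t: 0.52
tcp_pos: [0.2596, -0.4697, 0.36]
tool_rot: [0.991, 0.13, -0.0, -0.001]
force: [0.9, -0.2, 1.1]
finger_gap: 0.999
gripper_force: 0.0
```

Request:
drive_tool([
  [[150,-120,-30,0],[150,-120,-30,0],[150,-120,-30,0],[150,-120,-30,0],[150,-120,-30,0]],
])

```text
t: 0.93
tcp_pos: [0.3742, -0.3133, 0.39]
tool_rot: [0.991, 0.131, 0.0, -0.001]
force: [1.1, -0.5, -0.6]
finger_gap: 1.001
gripper_force: 0.0
```

Request:
drive_tool([
  [[150,-120,0,0],[150,-120,0,0],[150,-120,0,0],[150,-120,0,0],[150,-120,0,0]],
])

```text
t: 1.35
tcp_pos: [0.488, -0.1584, 0.3892]
tool_rot: [0.991, 0.132, 0.0, -0.001]
force: [1.2, -0.9, -0.8]
finger_gap: 0.997
gripper_force: 0.0
```

Request:
drive_tool([
  [[78,-71,0,-0.12],[78,-71,0,-0.24],[78,-71,0,-0.36],[78,-71,0,-0.48],[78,-71,0,-0.6]],
])

```text
t: 1.77
tcp_pos: [0.5441, -0.0712, 0.3888]
tool_rot: [0.907, 0.422, -0.001, -0.001]
force: [-0.3, 0.1, -1.3]
finger_gap: 1.0
gripper_force: 0.0
```

Request:
drive_tool([
  [[0,0,0,-0.12],[0,0,0,-0.24],[0,0,0,-0.36],[0,0,0,-0.48],[0,0,0,-0.6]],
])

```text
t: 2.18
tcp_pos: [0.5434, -0.073, 0.3889]
tool_rot: [0.743, 0.67, -0.0, -0.001]
force: [-0.6, -0.4, 0.8]
finger_gap: 1.0
gripper_force: 0.0
```

```bash
python3 - <<'E'
from h import *
import pickle
delta(.56,-.05,.42,1.457)
c=cam("wrist"); im=vision.snapshot("wrist"); cv2.imwrite("pics/w1.png",im[:,:,::-1]); pickle.dump(c,open("w1.pkl","wb"))
cv2.imwrite("pics/w1v.png",cv2.resize(im[:,:,::-1],(800,500)))
E
```

```text
t 2.2 tcp [ 0.5434 -0.073   0.3889] psi 1.4679 q6 -0.23 gap 1.000 -> delta [ 24.6  14.2 -31.1] turn 0.011 rows 2
```

View pics/w1v.png

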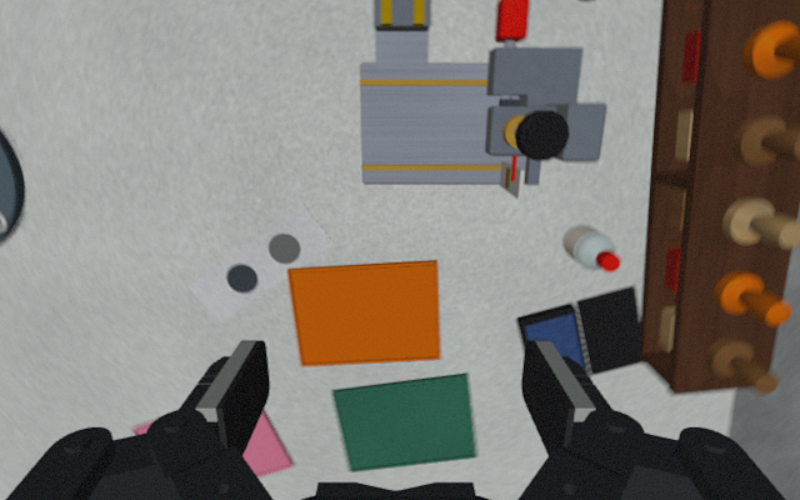

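Wrist view (800 px scale): base edge at (361,63)-(363,184), cap at (542,135), knob at (513,20) with notch rails at (403,10). The orange tray corners are (289,269), (436,261), (440,359), (302,366) and the green tray corners (333,391), (467,374), (476,458), (352,470). The pink tray is outside the job.

```bash
cat >> fit1.py <<'E'
import pickle
w=pickle.load(open("w1.pkl","rb")); W=lambda u,v:(u/1.25,v/1.25)
L=[l for l in L if l[0] is d or l[0] is s]
n=len(L)
L+=[(w,W(361,63),(-100,65,18)),(w,W(363,184),(-100,-65,18)),(w,W(363,83),(-100,45,24)),(w,W(364,168),(-100,-45,24)),(w,W(542,135),(40,0,221)),(w,W(490,48),(24,68,115)),(w,W(488,106),(18,20,150)),(w,W(489,154),(18,-20,150)),(w,W(487,95),(24,30,115)),(w,W(605,104),(100,22,150)),(w,W(600,160),(100,-22,150))]
allL=L
for nm,L in (("wrist",allL[n:]),("all",allL)):
    b=least_squares(f,best.x,loss="soft_l1"); print(nm,b.x.round(4),f(b.x).reshape(-1,2).round(1).tolist())
print("trays"); 
for C in ([W(289,269),W(436,261),W(440,359),W(302,366)],[W(333,391),W(467,374),W(476,458),W(352,470)]):
    rect(w,C,.008); P=plane(w,C,.008); print("yaw",np.arctan2(*(P[1]-P[0])[[1,0]]).round(3),np.arctan2(*(P[2]-P[3])[[1,0]]).round(3))
E
python3 fit1.py | tail -6
```

```text
all [ 0.6099 -0.0156  6.181 ] [[0.1, 1.6], [-0.7, -0.1], [-0.2, -1.4], [0.5, 0.2], [0.4, 0.2], [0.6, -1.8], [0.2, -2.5], [-1.6, -0.6], [-0.4, -0.6], [-0.2, -2.4], [-1.7, -0.2], [-0.9, 0.7], [-3.3, -0.4], [-2.4, 0.0], [2.5, 1.3], [4.0, -0.6], [3.8, 0.2], [0.4, 1.9], [4.0, -0.4], [-8.8, -0.4], [-10.7, -1.0]]
trays
[[0.3987, -0.1668], [0.5828, -0.1752], [0.5778, -0.3146], [0.3914, -0.3063]] [0.1396, 0.1843, 0.1395, 0.1866] [ 0.488 -0.241]
yaw -0.045 -0.045
[[0.4273, -0.3498], [0.6127, -0.3416], [0.6184, -0.4845], [0.4352, -0.4878]] [0.1383, 0.1855, 0.1431, 0.1832] [ 0.523 -0.416]
yaw 0.044 0.018
```

```bash
sed -i 's/^allL=L/L=L[:-2]; allL=L/' fit1.py; python3 fit1.py | grep -E "^(wrist|all)"; python3 -c "
from h import *
import pickle
w=pickle.load(open('w1.pkl','rb'))
for uv,z in (((513,40),.100),((498,30),.112),((527,30),.112),((542,135),.221),((510,44),.1),((403,10),.061),((375,10),.061),((430,10),.061)): print(uv,z,plane(w,np.array(uv)/1.25,z).round(4))
for X in ((40,92,100),(40,0,221),(40,75,100),(-55,118,61)):print(X,g2w(X,(.610,-.0156,-.102)))"
```

```text
wrist [ 0.6084 -0.0151  6.1901] [[-3.3, 0.2], [-1.6, 1.1], [-4.7, 0.0], [-3.2, 0.4], [0.8, 0.4], [2.1, -1.3], [2.1, -0.4], [-0.9, 1.4], [2.4, -0.9]]
all [ 0.6088 -0.0153  6.1849] [[0.6, 1.5], [-0.4, -0.1], [-0.0, -1.6], [0.8, 0.0], [0.9, -0.1], [0.9, -2.2], [0.4, -2.5], [-1.3, -0.4], [-0.2, -0.4], [0.2, -2.2], [-2.7, -0.1], [-1.5, 0.8], [-4.2, -0.2], [-3.0, 0.1], [1.3, 0.8], [2.7, -1.0], [2.6, -0.1], [-0.6, 1.6], [2.9, -0.7]]
(513, 40) 0.1 [[0.6599 0.0552 0.1   ]]
(498, 30) 0.112 [[0.6443 0.063  0.112 ]]
(527, 30) 0.112 [[0.6688 0.0604 0.112 ]]
(542, 135) 0.221 [[ 0.6475 -0.0184  0.221 ]]
(510, 44) 0.1 [[0.6572 0.0523 0.1   ]]
(403, 10) 0.061 [[0.5672 0.096  0.061 ]]
(375, 10) 0.061 [[0.5409 0.0987 0.061 ]]
(430, 10) 0.061 [[0.5925 0.0933 0.061 ]]
(40, 92, 100) [0.6592 0.0718 0.1   ]
(40, 0, 221) [ 0.6498 -0.0197  0.221 ]
(40, 75, 100) [0.6574 0.0549 0.1   ]
(-55, 118, 61) [0.5673 0.1074 0.061 ]
```

```bash
python3 -c "
from h import *
delta(.658,.072,.23,1.473)"
```

```text
t 2.2 tcp [ 0.5434 -0.073   0.389 ] psi 1.4715 q6 -0.24 gap 1.000 -> delta [155.6  99.9 158.9] turn -0.002 rows 6
```

Request:
drive_tool([
  [[156,100,60,0],[156,100,60,0],[156,100,60,0],[156,100,60,0],[156,100,60,0]],
])

```text
t: 2.65
tcp_pos: [0.661, 0.0739, 0.3273]
tool_rot: [0.745, 0.667, -0.0, -0.001]
force: [0.9, -0.2, 0.1]
finger_gap: 0.999
gripper_force: 0.0
```

Request:
drive_tool([
  [[0,0,40,0],[0,0,80,0],[0,0,99,0],[0,0,99,0]],
], jaw=60)

```text
t: 2.98
tcp_pos: [0.6559, 0.0716, 0.2237]
tool_rot: [0.745, 0.667, -0.005, -0.005]
force: [-0.9, -0.0, -0.2]
finger_gap: 0.703
gripper_force: 0.0
```

```bash
python3 - <<'E'
from h import *
import pickle
delta(.658,.072,.088,1.473)
c=cam("wrist"); im=vision.snapshot("wrist"); pickle.dump(c,open("w2.pkl","wb"))
cv2.imwrite("pics/w2v.png",cv2.resize(im[:,:,::-1],(800,500)))
E
```

```text
t 3.0 tcp [0.6559 0.0716 0.2237] psi 1.4601 q6 0.05 gap 0.703 -> delta [  0.8   3.9 135.6] turn -0.013 rows 4
```

View pics/w2v.png

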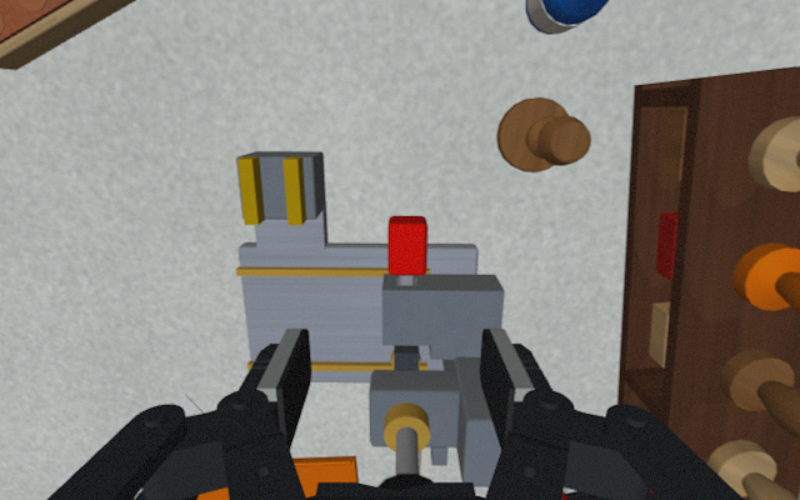

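Knob between the jaws at (408,247), yellow rails centred at (271,190), base corners at (239,246) and (477,246).

```bash
cat > fit2.py <<'E'
from h import *
import pickle
from scipy.optimize import least_squares
w=pickle.load(open("w2.pkl","rb")); W=lambda u,v:(u/1.25,v/1.25)
L=[(w,W(*a),X) for a,X in [((477,245),(100,65,18)),((239,246),(-100,65,18)),((238,271),(-100,45,24)),((383,285),(24,68,115)),((408,274),(40,75,112)),((271,224),(-55,95,61)),((271,157),(-55,141,61)),((371,383),(18,20,150)),((371,440),(18,-20,150))]]
f=lambda p:np.concatenate([(proj(c,pts(*p,np.array(X)/1000))[0]-uv) for c,uv,X in L])
b=least_squares(f,[.609,-.0155,-.098],loss="soft_l1"); print(b.x.round(4),f(b.x).reshape(-1,2).round(1).tolist())
print(plane(w,[W(389,274),W(427,274),W(408,247),W(408,274)],.112).round(4),plane(w,[W(248,190),W(294,190),W(271,190)],.061).round(4))
for X in ((40,92,100),(40,0,221),(-55,118,45)):print(X,g2w(X,b.x))
delta(*g2w((40,92,88),b.x),np.pi/2+b.x[2])
E
python3 fit2.py
```

```text
[ 0.6128 -0.0133 -0.1006] [[2.7, -0.7], [-2.0, -0.3], [-0.8, -0.0], [-0.6, 0.9], [0.4, -0.4], [1.7, -1.3], [-3.6, -0.8], [-0.1, 4.0], [1.3, 4.4]]
[[0.6483 0.0582 0.112 ]
 [0.6713 0.0558 0.112 ]
 [0.6616 0.0741 0.112 ]
 [0.6598 0.057  0.112 ]] [[0.5548 0.1112 0.061 ]
 [0.5866 0.1078 0.061 ]
 [0.5707 0.1095 0.061 ]]
(40, 92, 100) [0.6619 0.0742 0.1   ]
(40, 0, 221) [ 0.6526 -0.0173  0.221 ]
(-55, 118, 45) [0.5699 0.1096 0.045 ]
t 3.0 tcp [0.6581 0.0713 0.2272] psi 1.4602 q6 0.05 gap 0.703 -> delta [  3.4   4.5 139.1] turn -0.010 rows 4
```

Request:
drive_tool([
  [[2,3,60,-0.01],[2,3,60,-0.01],[2,3,60,-0.01],[2,3,60,-0.01],[2,3,60,-0.01]],
])

```text
t: 3.45
tcp_pos: [0.6653, 0.0724, 0.1735]
tool_rot: [0.741, 0.671, 0.002, 0.002]
force: [-0.1, -0.1, -0.6]
finger_gap: 0.705
gripper_force: 0.0
```

```bash
python3 - <<'E'
from h import *
import pickle
c=cam("wrist"); s=manip.sense();im=vision.snapshot("wrist"); pickle.dump(c,open("w3.pkl","wb"))
print(s["tcp_pos"],np.abs(s["qd"]).max(),manip.sense()["tcp_pos"])
cv2.imwrite("pics/w3v.png",cv2.resize(im[:,:,::-1],(800,500)))
E
```

```text
[0.66533706 0.07241975 0.17352421] 0.012235633703974106 [0.66539131 0.07244045 0.17376659]
```

View pics/w3v.png

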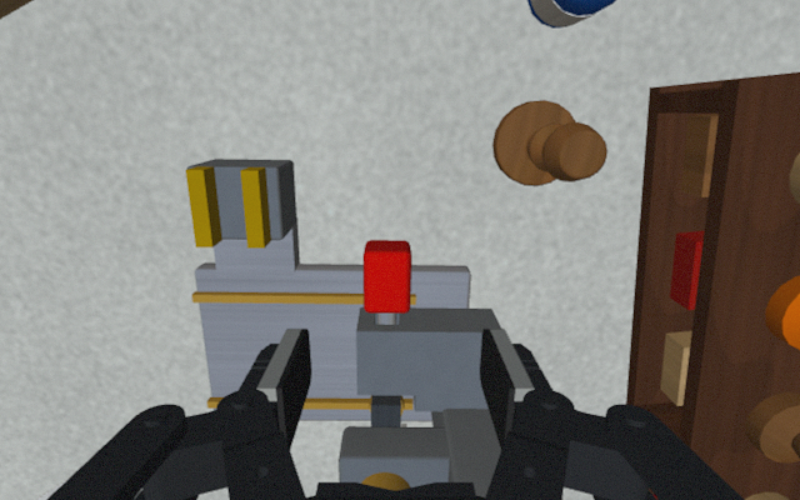

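```bash
sed -i 's/w2.pkl/w3.pkl/' fit2.py; python3 - <<'E'
import re
t=open('fit2.py').read()
t=re.sub(r"for a,X in \[.*?\]\]","for a,X in [((469,267),(100,65,18)),((197,268),(-100,65,18)),((194,297),(-100,45,24)),((358,325),(24,68,115)),((388,313),(40,75,112)),((231,246),(-55,95,61)),((228,170),(-55,141,61)),((342,445),(18,20,150))]]",t)
t=re.sub(r"print\(plane.*\n","print(plane(w,[W(365,313),W(411,313),W(388,313),W(388,247)],.112).round(4),plane(w,[W(202,205),W(255,205),W(229,205)],.061).round(4))\n",t)
open('fit2.py','w').write(t)
E
python3 fit2.py
```

```text
[ 0.6135 -0.0134 -0.0979] [[4.7, 0.2], [-2.8, 0.2], [-0.0, 0.4], [-0.1, 1.8], [1.4, -0.9], [0.0, -0.7], [-5.3, -2.3], [0.1, 9.1]]
[[0.6482 0.058  0.112 ]
 [0.6712 0.0556 0.112 ]
 [0.6597 0.0568 0.112 ]
 [0.6633 0.0914 0.112 ]] [[0.5566 0.1121 0.061 ]
 [0.5871 0.109  0.061 ]
 [0.5721 0.1105 0.061 ]]
(40, 92, 100) [0.6623 0.0743 0.1   ]
(40, 0, 221) [ 0.6533 -0.0173  0.221 ]
(-55, 118, 45) [0.5703 0.1094 0.045 ]
t 3.5 tcp [0.6654 0.0724 0.1738] psi 1.4712 q6 0.04 gap 0.706 -> delta [ 1.5 -3.8 85.7] turn -0.002 rows 3
```

Request:
drive_tool([
  [[2,-3,30,0],[2,-3,60,0],[2,-3,89,0],[2,-3,89,0]],
])

```text
t: 3.83
tcp_pos: [0.6577, 0.075, 0.0781]
tool_rot: [0.741, 0.671, -0.003, -0.003]
force: [-1.3, 0.3, -1.0]
finger_gap: 0.705
gripper_force: 0.0
```

Request:
drive_tool([
  [[0,0,0,0],[0,0,0,0],[0,0,0,0],[0,0,0,0],[0,0,0,0]],
], jaw=5, force=40)

```text
t: 4.25
tcp_pos: [0.6628, 0.0749, 0.0845]
tool_rot: [0.741, 0.671, 0.002, 0.002]
force: [-0.6, 0.5, 6.5]
finger_gap: 0.276
gripper_force: 42.9
```

Request:
drive_tool([
  [[0,0,0,0],[0,0,0,0],[0,0,0,0],[0,0,0,0]],
])

```text
t: 4.58
tcp_pos: [0.6628, 0.0749, 0.0844]
tool_rot: [0.741, 0.671, 0.002, 0.002]
force: [0.5, 0.5, 7.6]
finger_gap: 0.269
gripper_force: 42.9
```

Request:
drive_tool([
  [[0,0,-1,0],[0,0,-1,0],[6,0,-1,0],[14,0,-1,0],[22,0,-1,0]],
])

```text
t: 5.0
tcp_pos: [0.6635, 0.0951, 0.0839]
tool_rot: [0.741, 0.671, -0.0, 0.002]
force: [0.0, -4.6, 5.2]
finger_gap: 0.278
gripper_force: 42.8
```

Request:
drive_tool([
  [[10,0,0,0],[20,0,0,0],[30,0,0,0],[40,0,0,0],[50,0,0,0]],
])

```text
t: 5.42
tcp_pos: [0.6668, 0.1484, 0.0817]
tool_rot: [0.741, 0.671, -0.0, -0.001]
force: [0.6, -0.9, -1.2]
finger_gap: 0.269
gripper_force: 39.4
```

Request:
drive_tool([
  [[10,0,0,0],[18,0,0,0],[18,0,0,0],[18,0,0,0]],
])

```text
t: 5.75
tcp_pos: [0.6689, 0.1655, 0.0819]
tool_rot: [0.741, 0.672, -0.0, -0.0]
force: [-0.8, -0.5, -0.4]
finger_gap: 0.274
gripper_force: 39.4
```

```bash
python3 -c "
from h import *
delta(.5753,.1539,.0819,1.472)"
```

```text
t 5.8 tcp [0.6689 0.1655 0.0819] psi 1.4731 q6 0.18 gap 0.274 -> delta [-20.7 -92.    0.1] turn 0.001 rows 3
```

Request:
drive_tool([
  [[-7,-30,-10,0],[-14,-60,-10,0],[-21,-92,-10,0],[-21,-92,-10,0],[-21,-92,-10,0]],
])

```text
t: 6.17
tcp_pos: [0.573, 0.1522, 0.0923]
tool_rot: [0.741, 0.671, -0.001, -0.001]
force: [1.3, -0.2, -0.7]
finger_gap: 0.273
gripper_force: 39.6
```

```bash
python3 - <<'E'
from h import *
import pickle
c=cam("wrist"); im=vision.snapshot("wrist"); pickle.dump(c,open("w4.pkl","wb"))
delta(.5753,.1539,.036,1.472)
cv2.imwrite("pics/w4v.png",cv2.resize(im[:,:,::-1],(800,500)))
E
```

```text
t 6.2 tcp [0.5757 0.1523 0.0928] psi 1.4712 q6 0.17 gap 0.273 -> delta [ 1.5 -0.6 56.8] turn -0.001 rows 2
```

View pics/w4v.png

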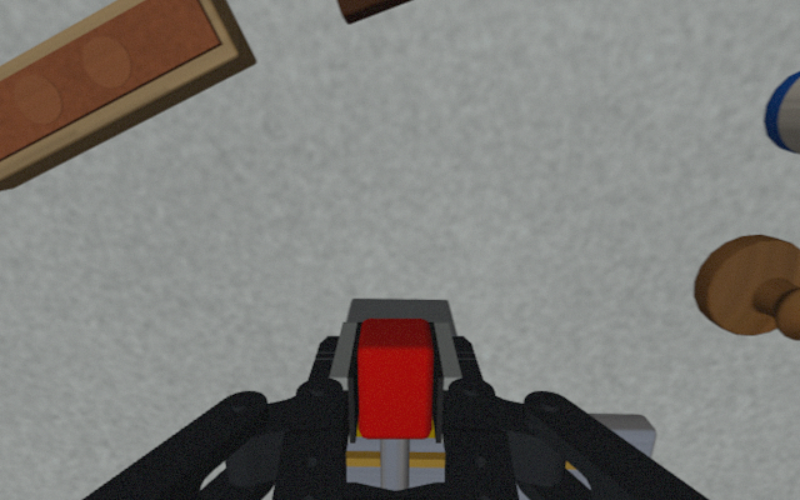

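Knob gripped square, with the shaft at (396,465) between the yellow rails and the rest centred at about 400. I'll lower it and shift 1 mm in +y.

Request:
drive_tool([
  [[2,1,20,0],[2,1,38,0],[2,1,48,0],[2,1,53,0],[2,1,53,0]],
])

```text
t: 6.63
tcp_pos: [0.5772, 0.1544, 0.0383]
tool_rot: [0.741, 0.671, -0.001, -0.0]
force: [0.3, 0.1, -0.8]
finger_gap: 0.275
gripper_force: 39.6
```

Request:
drive_tool([
  [[0,0,1,0],[0,0,2,0],[0,0,2,0],[0,0,2,0]],
])

```text
t: 6.97
tcp_pos: [0.5775, 0.1547, 0.0382]
tool_rot: [0.741, 0.671, 0.001, 0.0]
force: [0.1, -0.3, 0.0]
finger_gap: 0.274
gripper_force: 39.6
```

Request:
drive_tool([
  [[0,0,1,0],[0,0,2,0],[0,0,3,0],[0,0,3,0],[0,0,3,0]],
])

```text
t: 7.38
tcp_pos: [0.5773, 0.1547, 0.0358]
tool_rot: [0.741, 0.671, 0.0, 0.0]
force: [-0.7, -0.6, 5.7]
finger_gap: 0.272
gripper_force: 40.7
```

Request:
drive_tool([
  [[0,0,-0.5,0],[0,0,-0.5,0],[0,0,-0.5,0],[0,0,-0.5,0],[0,0,-0.5,0]],
], jaw=55)

```text
t: 7.8
tcp_pos: [0.5769, 0.1546, 0.0348]
tool_rot: [0.741, 0.671, -0.0, -0.0]
force: [0.3, 0.4, 0.3]
finger_gap: 0.648
gripper_force: 0.0
```

Request:
drive_tool([
  [[0,0,-30,0],[0,0,-70,0],[0,0,-110,0],[0,0,-150,0],[0,0,-180,0]],
])

```text
t: 8.22
tcp_pos: [0.5778, 0.1547, 0.2183]
tool_rot: [0.741, 0.671, 0.001, 0.001]
force: [0.4, 0.6, -0.7]
finger_gap: 0.643
gripper_force: 0.0
```

Request:
drive_tool([
  [[20,-30,-20,0],[40,-60,-40,0],[60,-90,-60,0],[60,-100,-60,0],[60,-100,-60,0]],
], jaw=85)

```text
t: 8.63
tcp_pos: [0.4809, 0.2253, 0.2762]
tool_rot: [0.74, 0.673, 0.0, 0.0]
force: [-0.1, -0.6, -0.5]
finger_gap: 0.995
gripper_force: 0.0
```

```bash
python3 - <<'E'
from h import *
import pickle
c=cam("wrist"); im=vision.snapshot("wrist"); pickle.dump(c,open("w5.pkl","wb"))
delta(.443,.257,.15,.32)
cv2.imwrite("pics/w5v.png",cv2.resize(im[:,:,::-1],(800,500)))
E
```

```text
t 8.7 tcp [0.4825 0.2245 0.2753] psi 1.4738 q6 0.32 gap 0.992 -> delta [ 28.6 -42.5 125.3] turn 1.154 rows 10
```

View pics/w5v.png

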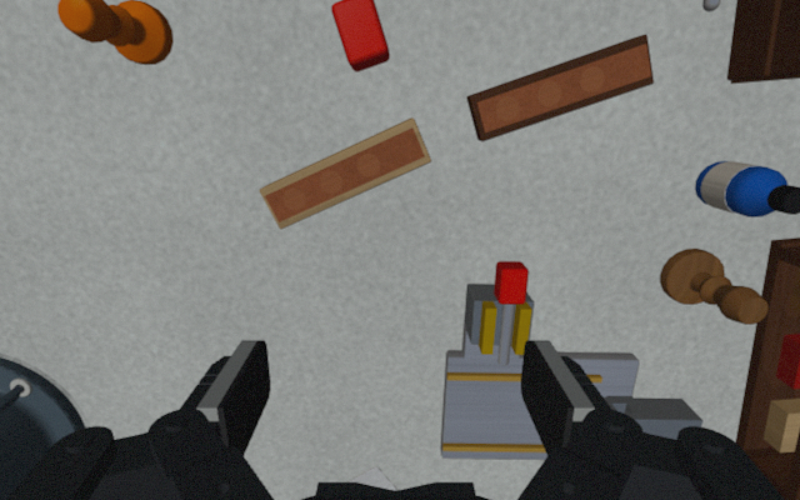

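The pin lies between the rails with its shaft at (507,335) and knob at (511,283). Beech corners are (262,191), (413,119), (431,160), (281,228). Walnut corners are (468,98), (646,37), (653,83), (481,140).

```bash
python3 - <<'E'
from h import *
import pickle
w=pickle.load(open("w5.pkl","rb"))
for C in ([(262,191),(413,119),(431,160),(281,228)],[(468,98),(646,37),(653,83),(481,140)],[(511,262),(511,303),(489,355),(523,355),(507,355)]):
  for z in (.032,.024) if len(C)==4 else (.062,):
    P=plane(w,np.array(C)/1.25,z); print(z,P[:,:2].round(4).tolist(),P.mean(0)[:2].round(4),[round(float(np.linalg.norm(P[i]-P[i-1])),4) for i in range(len(C))], np.arctan2(*(P[1]-P[0])[[1,0]]).round(3),np.arctan2(*(P[2]-P[3])[[1,0]]).round(3))
E
```

```text
0.032 [[0.3659, 0.2502], [0.5022, 0.2975], [0.5147, 0.2627], [0.3765, 0.2157]] [0.4398 0.2565] [0.0361, 0.1443, 0.037, 0.146] 0.334 0.327
0.024 [[0.3634, 0.2491], [0.5025, 0.2973], [0.5153, 0.2618], [0.3742, 0.2139]] [0.4388 0.2555] [0.0369, 0.1473, 0.0378, 0.149] 0.334 0.327
0.032 [[0.5484, 0.3096], [0.6901, 0.3415], [0.6985, 0.3067], [0.5579, 0.2752]] [0.6237 0.3082] [0.0357, 0.1452, 0.0358, 0.1441] 0.221 0.221
0.024 [[0.5497, 0.3097], [0.6943, 0.3422], [0.7029, 0.3067], [0.5593, 0.2745]] [0.6266 0.3083] [0.0364, 0.1482, 0.0365, 0.1471] 0.221 0.221
0.062 [[0.5743, 0.1746], [0.5737, 0.1365], [0.553, 0.0865], [0.5839, 0.0835], [0.5694, 0.0849]] [0.5709 0.1132] [0.0898, 0.0381, 0.0541, 0.031, 0.0146] -1.585 3.045
```

Request:
drive_tool([
  [[0,0,0,-0.12],[0,0,0,-0.24],[0,0,0,-0.36],[0,0,0,-0.48],[0,0,0,-0.6]],
])

```text
t: 9.1
tcp_pos: [0.4846, 0.2229, 0.2735]
tool_rot: [0.508, 0.861, -0.001, -0.0]
force: [0.8, -0.5, 0.4]
finger_gap: 0.99
gripper_force: 0.0
```

Request:
drive_tool([
  [[0,0,0,-0.12],[0,0,0,-0.24],[0,0,0,-0.36],[0,0,0,-0.48],[0,0,0,-0.6]],
])

```text
t: 9.52
tcp_pos: [0.4847, 0.2229, 0.2734]
tool_rot: [0.231, 0.973, -0.001, -0.001]
force: [-0.8, -0.0, -0.4]
finger_gap: 0.997
gripper_force: 0.0
```

Request:
drive_tool([
  [[0,0,0,-0.12],[0,0,0,-0.24],[0,0,0,-0.36],[0,0,0,-0.48],[0,0,0,-0.6]],
])

```text
t: 9.93
tcp_pos: [0.4846, 0.2229, 0.2734]
tool_rot: [-0.067, 0.998, -0.0, -0.001]
force: [0.6, 0.5, 0.3]
finger_gap: 0.994
gripper_force: 0.0
```

```bash
python3 -c "
from h import *
delta(.4256,.2516,.1,.33+np.pi)"
```

```text
t 9.9 tcp [0.4846 0.2229 0.2734] psi -3.0073 q6 -1.48 gap 0.994 -> delta [ 54.3  36.5 173.5] turn -0.196 rows 5
```

Request:
drive_tool([
  [[54,36,60,-0.1],[54,36,100,-0.196],[54,36,140,-0.196],[54,36,173,-0.196],[54,36,173,-0.196]],
])

```text
t: 10.35
tcp_pos: [0.4234, 0.2514, 0.0976]
tool_rot: [-0.162, 0.987, -0.001, -0.003]
force: [0.0, -1.2, -0.9]
finger_gap: 0.998
gripper_force: 0.0
```

Request:
drive_tool([
  [[0,0,0,0],[0,0,0,0]],
])

```text
t: 10.52
tcp_pos: [0.4252, 0.2519, 0.1001]
tool_rot: [-0.162, 0.987, -0.0, -0.002]
force: [0.4, 0.5, 0.6]
finger_gap: 0.997
gripper_force: 0.0
```

```bash
python3 - <<'E'
from h import *
import pickle
c=cam("wrist"); im=vision.snapshot("wrist"); pickle.dump(c,open("w6.pkl","wb"))
delta(.4256,.2516,.007,.33+np.pi)
cv2.imwrite("pics/w6v.png",im[:,:,::-1])
E
```

```text
t 10.6 tcp [0.4266 0.2524 0.1017] psi -2.8165 q6 -1.59 gap 0.993 -> delta [ 1.2 -0.4 94.7] turn -0.005 rows 3
```

View pics/w6v.png

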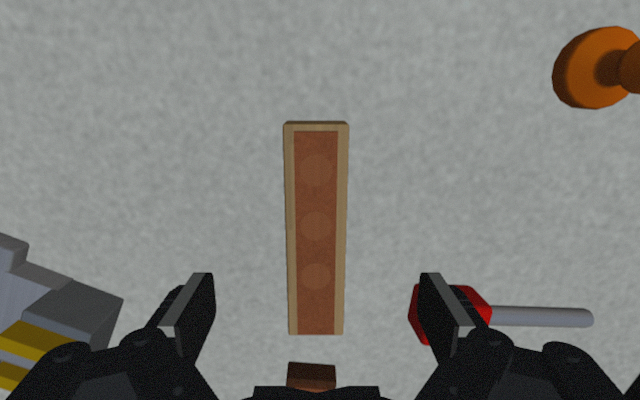

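Plate is centred under the jaws at (316,230). The loose look-alike pin's knob at (415-490,310) lies close to the right finger, so I'll narrow the jaw after a check.

```bash
python3 - <<'E'
from h import *
import pickle
w=pickle.load(open("w6.pkl","rb")); s=manip.sense(); T=R.from_quat(s["tool_rot"]).as_matrix()
f=lambda uv,z:((plane(w,uv,z)-s["tcp_pos"])@T*1000).round(1)
print(f([(284,130),(349,130),(290,334),(343,334)],.032),f([(286,122),(348,122)],.028)); print(f([(410,295),(415,345)],.015))
E
```

```text
[[ 59.8 -18.1  69.7]
 [ 59.8  19.8  69.7]
 [-82.  -17.8  69.7]
 [-82.   19.6  69.7]] [[ 64.  -17.1  73.7]
 [ 64.   19.5  73.7]]
[[ -61.1   69.5   86.7]
 [-105.4   77.    86.6]]
```

Request:
drive_tool([
  [[3,1,35,-0.005],[3,1,70,-0.005],[3,1,94,-0.005],[3,1,94,-0.005],[3,1,94,-0.005]],
], jaw=70)

```text
t: 10.98
tcp_pos: [0.4235, 0.2529, 0.0087]
tool_rot: [-0.165, 0.986, 0.0, 0.001]
force: [0.1, -1.1, -0.2]
finger_gap: 0.82
gripper_force: 0.0
```

Request:
drive_tool([
  [[0,0,0,0],[0,0,0,0],[0,0,0,0],[0,0,0,0],[0,0,0,0]],
], jaw=20, force=60)

```text
t: 11.4
tcp_pos: [0.4239, 0.2534, 0.0105]
tool_rot: [-0.165, 0.986, 0.0, 0.003]
force: [-0.4, -0.8, 6.9]
finger_gap: 0.452
gripper_force: 61.9
```

Request:
drive_tool([
  [[0,0,-20,0],[0,0,-40,0],[0,0,-60,0],[0,0,-60,0]],
])

```text
t: 11.73
tcp_pos: [0.4244, 0.2538, 0.0722]
tool_rot: [-0.165, 0.986, 0.001, 0.004]
force: [0.3, 0.4, -2.5]
finger_gap: 0.456
gripper_force: 61.0
```

```bash
cat >> h.py <<'E'
G=(.612,-.0137,-.0985)
E
python3 -c "
from h import *
print(g2w((-165,0,0),G),g2w((-31,0,0),G),g2w((40,0,0),G))
delta(*g2w((-165,0,120),G),G[2]+np.pi)"
```

```text
[0.4478 0.0025 0.    ] [ 0.5812 -0.0107  0.    ] [ 0.6518 -0.0176  0.    ]
t 11.7 tcp [0.4244 0.2538 0.0722] psi -2.8101 q6 -1.59 gap 0.456 -> delta [  59.3 -245.3  -48.3] turn 0.430 rows 7
```

Request:
drive_tool([
  [[0,0,-30,0],[10,-20,-48,0.06],[20,-55,-48,0.12],[30,-90,-48,0.18],[36,-125,-48,0.24]],
])

```text
t: 12.15
tcp_pos: [0.4275, 0.122, 0.1168]
tool_rot: [-0.045, 0.999, -0.0, 0.0]
force: [-0.3, -0.4, -2.6]
finger_gap: 0.45
gripper_force: 66.6
```

```bash
python3 -c "
from h import *
delta(*g2w((-165,0,120),G),G[2]+np.pi)"
```

```text
t 12.2 tcp [0.4275 0.122  0.1168] psi -3.0513 q6 -1.64 gap 0.450 -> delta [  -9.4 -120.9   -3.2] turn 0.189 rows 3
```

Request:
drive_tool([
  [[-3,-35,-3,0.06],[-6,-70,-3,0.12],[-9,-100,-3,0.189],[-9,-121,-3,0.189],[-9,-121,-3,0.189]],
])

```text
t: 12.57
tcp_pos: [0.4505, -0.0005, 0.1195]
tool_rot: [0.051, 0.999, -0.001, 0.002]
force: [-0.8, -0.5, -0.7]
finger_gap: 0.454
gripper_force: 66.7
```

Request:
drive_tool([
  [[0,0,0,0],[0,0,0,0]],
])

```text
t: 12.73
tcp_pos: [0.4479, 0.0038, 0.1191]
tool_rot: [0.049, 0.999, 0.0, -0.0]
force: [1.0, 0.7, -2.3]
finger_gap: 0.449
gripper_force: 66.7
```

```bash
python3 - <<'E'
from h import *
import pickle
delta(*g2w((-165,0,32),G),G[2]+np.pi)
c=cam("wrist"); im=vision.snapshot("wrist"); pickle.dump(c,open("w7.pkl","wb"))
delta(*g2w((-31,0,33),G),G[2]+np.pi)
cv2.imwrite("pics/w7v.png",cv2.resize(im[:,:,::-1],(800,500)))
E
```

```text
t 12.7 tcp [0.4479 0.0038 0.1191] psi 3.0436 q6 -1.72 gap 0.449 -> delta [-0.1 -1.3 87.1] turn 0.000 rows 3
t 12.8 tcp [0.4478 0.0043 0.119 ] psi 3.0447 q6 -1.72 gap 0.452 -> delta [-134.3   -2.    85.9] turn 0.002 rows 4
```

View pics/w7v.png

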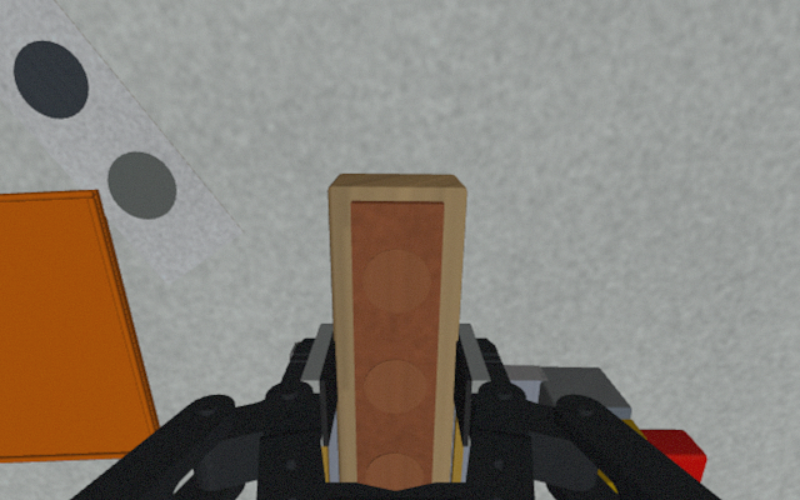

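Beech held straight (315-465 wide at rows 180-480), with the guide strips symmetric on both sides at (330,460) and (458,460). Lower, then slide in.

Request:
drive_tool([
  [[0,-2,35,0],[0,-2,65,0],[0,-2,84,0],[0,-2,84,0],[0,-2,84,0]],
])

```text
t: 13.2
tcp_pos: [0.4474, 0.0026, 0.0345]
tool_rot: [0.048, 0.999, 0.0, -0.001]
force: [-0.5, -0.1, -1.3]
finger_gap: 0.45
gripper_force: 66.6
```

Request:
drive_tool([
  [[-25,0,0,0],[-52,0,0,0],[-79,0,0,0],[-106,0,0,0],[-134,0,0,0]],
])

```text
t: 13.62
tcp_pos: [0.5834, -0.011, 0.0374]
tool_rot: [0.048, 0.999, -0.0, 0.001]
force: [0.3, -0.6, -2.3]
finger_gap: 0.452
gripper_force: 66.7
```

Request:
drive_tool([
  [[0,0,0,0],[0,0,0,0]],
])

```text
t: 13.78
tcp_pos: [0.583, -0.0113, 0.0367]
tool_rot: [0.048, 0.999, -0.0, 0.001]
force: [-0.2, -0.0, -1.4]
finger_gap: 0.45
gripper_force: 66.7
```

```bash
python3 -c "
from h import *
delta(*g2w((-31,0,28.5),G),G[2]+np.pi)"
```

```text
t 13.8 tcp [ 0.583  -0.0113  0.0367] psi 3.0451 q6 -1.69 gap 0.450 -> delta [1.8 0.4 8.2] turn 0.002 rows 1
```

Request:
drive_tool([
  [[2,0,4,0],[2,0,6,0],[2,0,7,0],[2,0,7,0]],
])

```text
t: 14.12
tcp_pos: [0.5768, -0.0107, 0.0286]
tool_rot: [0.049, 0.999, 0.0, -0.002]
force: [-3.4, 2.2, 5.6]
finger_gap: 0.45
gripper_force: 67.5
```

Request:
drive_tool([
  [[0,0,1,0],[0,0,2,0],[0,0,2,0]],
])

```text
t: 14.37
tcp_pos: [0.5768, -0.0107, 0.0285]
tool_rot: [0.049, 0.999, 0.0, -0.002]
force: [-7.2, 2.7, 17.8]
finger_gap: 0.452
gripper_force: 69.2
```

Request:
drive_tool([
  [[0,0,-1.5,0],[0,0,-1.5,0]],
])

```text
t: 14.53
tcp_pos: [0.5781, -0.0111, 0.0286]
tool_rot: [0.049, 0.999, 0.0, -0.001]
force: [-2.9, 1.2, 11.0]
finger_gap: 0.449
gripper_force: 68.2
```

Request:
drive_tool([
  [[0,0,0,0],[0,0,0,0],[0,0,-1,0],[0,0,-2,0]],
], jaw=52)

```text
t: 14.87
tcp_pos: [0.5797, -0.0116, 0.0292]
tool_rot: [0.049, 0.999, 0.0, -0.0]
force: [-0.4, 0.2, 0.3]
finger_gap: 0.614
gripper_force: 0.0
```

```bash
python3 -c "
from h import *
delta(*g2w((-31,0,28.5),G),G[2]+np.pi)"
```

```text
t 14.9 tcp [ 0.5797 -0.0116  0.0292] psi 3.0437 q6 -1.69 gap 0.614 -> delta [-1.4  1.1  0.7] turn 0.001 rows 1
```

Request:
drive_tool([
  [[0,0,-10,0],[5,0,-30,0],[25,0,-60,0],[40,0,-100,0],[40,0,-140,0]],
])

```text
t: 15.28
tcp_pos: [0.535, -0.0067, 0.1697]
tool_rot: [0.049, 0.999, 0.001, -0.004]
force: [0.7, -0.6, -0.7]
finger_gap: 0.612
gripper_force: 0.0
```

Request:
drive_tool([
  [[0,0,-40,0],[0,0,-80,0],[0,0,-100,0],[-10,0,-110,0],[-10,0,-110,0]],
], jaw=0)

```text
t: 15.7
tcp_pos: [0.553, -0.0093, 0.2838]
tool_rot: [0.049, 0.999, -0.001, 0.005]
force: [0.6, 0.9, 0.2]
finger_gap: 0.0
gripper_force: 0.0
```

```bash
python3 -c "
from h import *
delta(*g2w((40,0,240),G),G[2]+np.pi)"
```

```text
t 15.7 tcp [ 0.553  -0.0093  0.2838] psi 3.0438 q6 -1.69 gap 0.000 -> delta [-98.7   1.4  44.8] turn 0.001 rows 3
```

Request:
drive_tool([
  [[-25,1,0,0],[-50,1,5,0],[-75,1,20,0],[-99,1,30,0],[-99,1,45,0]],
])

```text
t: 16.12
tcp_pos: [0.6526, -0.0183, 0.2334]
tool_rot: [0.049, 0.999, -0.0, 0.002]
force: [0.6, -0.4, 0.6]
finger_gap: 0.0
gripper_force: 0.0
```

Request:
drive_tool([
  [[0,0,2,0],[0,0,4,0],[0,0,6,0]],
])

```text
t: 16.37
tcp_pos: [0.6475, -0.0172, 0.228]
tool_rot: [0.049, 0.999, 0.0, -0.001]
force: [-0.1, 0.1, 0.4]
finger_gap: -0.001
gripper_force: 0.0
```

```bash
python3 - <<'E'
from h import *
delta(*g2w((40,0,221),G),G[2]+np.pi)
im=vision.snapshot("wrist")
cv2.imwrite("pics/w8v.png",cv2.resize(im[:,:,::-1],(800,500)))
E
```

```text
t 16.4 tcp [ 0.6475 -0.0172  0.228 ] psi 3.0438 q6 -1.67 gap -0.001 -> delta [-4.3 -0.   7. ] turn 0.001 rows 1
```

View pics/w8v.png

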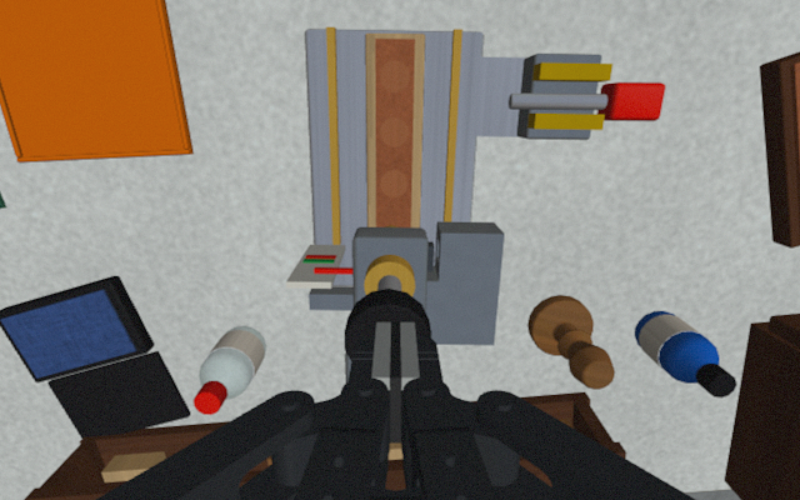

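Beech lies straight between the strips at (395,130), the pin is in the notch at (560,100), and the closed fingers are over the cap at (388,320). Pressing now.

Request:
drive_tool([
  [[-4,0,4,0],[-4,0,8,0],[-4,0,13,0],[-4,0,18,0],[-4,0,23,0]],
])

```text
t: 16.83
tcp_pos: [0.6533, -0.0179, 0.206]
tool_rot: [0.049, 0.999, -0.0, 0.001]
force: [0.9, 0.1, 3.0]
finger_gap: -0.0
gripper_force: 1.6
```

Request:
drive_tool([
  [[0,0,3,0],[0,0,6,0],[0,0,8,0],[0,0,9,0],[0,0,9,0]],
])

```text
t: 17.25
tcp_pos: [0.6532, -0.0179, 0.1967]
tool_rot: [0.049, 0.999, -0.0, 0.001]
force: [2.9, -0.8, 3.5]
finger_gap: 0.001
gripper_force: 1.8
```

Request:
drive_tool([
  [[0,0,1,0],[0,0,2,0],[0,0,3,0],[0,0,4,0],[0,0,4,0]],
])

```text
t: 17.67
tcp_pos: [0.653, -0.0178, 0.1932]
tool_rot: [0.049, 0.999, -0.0, 0.001]
force: [2.6, -0.7, 4.5]
finger_gap: -0.001
gripper_force: 1.9
```

Request:
drive_tool([
  [[0,0,1,0],[0,0,2,0],[0,0,2,0]],
])

```text
t: 17.92
tcp_pos: [0.653, -0.0178, 0.1915]
tool_rot: [0.049, 0.999, -0.0, 0.001]
force: [1.9, -0.4, 8.3]
finger_gap: 0.001
gripper_force: 4.1
```

Request:
drive_tool([
  [[0,0,1,0],[0,0,1,0],[0,0,1,0],[0,0,1,0],[0,0,1,0]],
])

```text
t: 18.33
tcp_pos: [0.653, -0.0178, 0.1909]
tool_rot: [0.049, 0.999, -0.0, 0.001]
force: [1.6, -1.2, 8.6]
finger_gap: 0.001
gripper_force: 4.2
```

Request:
drive_tool([
  [[0,0,0,0],[0,0,0,0],[0,0,0,0],[0,0,0,0],[0,0,0,0]],
])

```text
t: 18.75
tcp_pos: [0.6531, -0.0178, 0.1909]
tool_rot: [0.049, 0.999, -0.0, 0.001]
force: [1.9, -0.1, 8.4]
finger_gap: 0.001
gripper_force: 4.2
```

Request:
drive_tool([
  [[0,0,0,0],[0,0,0,0],[0,0,0,0],[0,0,0,0],[0,0,0,0]],
])

```text
t: 19.17
tcp_pos: [0.653, -0.0178, 0.1909]
tool_rot: [0.049, 0.999, -0.0, 0.001]
force: [1.6, -1.2, 8.2]
finger_gap: 0.0
gripper_force: 4.2
```

Request:
drive_tool([
  [[0,0,-8,0],[0,0,-20,0],[0,0,-32,0],[0,0,-60,0],[0,0,-90,0]],
])

```text
t: 19.58
tcp_pos: [0.6495, -0.0171, 0.2782]
tool_rot: [0.049, 0.999, 0.001, -0.005]
force: [-0.3, 0.3, -0.0]
finger_gap: -0.001
gripper_force: 0.0
```

```bash
python3 -c "
from h import *
delta(*g2w((-31,0,28.5),G),G[2]+np.pi)"
```

```text
t 19.6 tcp [ 0.6495 -0.0171  0.2782] psi 3.0438 q6 -1.67 gap -0.001 -> delta [ 66.2  -0.5 250.3] turn 0.001 rows 7
```

Request:
drive_tool([
  [[40,0,0,0],[80,0,0,0],[106,0,20,0],[106,0,60,0],[106,0,100,0]],
], jaw=52)

```text
t: 20.0
tcp_pos: [0.5449, -0.0068, 0.1807]
tool_rot: [0.049, 0.999, -0.0, 0.0]
force: [1.1, 0.7, -0.6]
finger_gap: 0.609
gripper_force: 0.0
```

Request:
drive_tool([
  [[0,0,40,0],[0,0,70,0],[0,0,100,0],[-5,0,100,0],[-5,0,100,0]],
])

```text
t: 20.42
tcp_pos: [0.551, -0.0076, 0.0784]
tool_rot: [0.049, 0.999, 0.0, -0.002]
force: [0.4, 0.1, 0.8]
finger_gap: 0.608
gripper_force: 0.0
```

```bash
python3 -c "
from h import *
delta(*g2w((-33,0,29),G),G[2]+np.pi)"
```

```text
t 20.4 tcp [ 0.551  -0.0076  0.0784] psi 3.0438 q6 -1.69 gap 0.608 -> delta [-28.5  -0.1  49.3] turn 0.001 rows 2
```

Request:
drive_tool([
  [[-10,0,15,0],[-20,0,30,0],[-28,0,42,0],[-28,0,48,0],[-28,0,48,0]],
])

```text
t: 20.83
tcp_pos: [0.5802, -0.0106, 0.0323]
tool_rot: [0.049, 0.999, -0.0, 0.0]
force: [-0.9, -0.4, -0.3]
finger_gap: 0.611
gripper_force: 0.0
```

Request:
drive_tool([
  [[0,0,0,0],[0,0,0,0],[0,0,0,0],[0,0,0,0],[0,0,0,0]],
], jaw=20)

```text
t: 21.25
tcp_pos: [0.5801, -0.0106, 0.0333]
tool_rot: [0.049, 0.999, -0.0, 0.001]
force: [-1.8, 0.8, 6.9]
finger_gap: 0.447
gripper_force: 62.0
```

Request:
drive_tool([
  [[0,0,-3,0],[0,0,-6,0],[0,0,-6,0],[20,0,-6,0],[45,0,-6,0]],
])

```text
t: 21.67
tcp_pos: [0.5373, -0.0069, 0.0378]
tool_rot: [0.049, 0.999, -0.0, 0.002]
force: [-0.2, 0.3, -2.1]
finger_gap: 0.453
gripper_force: 61.1
```

Request:
drive_tool([
  [[25,0,0,0],[50,0,0,0],[75,0,0,0],[95,0,-10,0],[95,0,-30,0]],
])

```text
t: 22.08
tcp_pos: [0.4321, 0.005, 0.066]
tool_rot: [0.049, 0.999, 0.001, -0.008]
force: [-0.1, 0.2, -0.8]
finger_gap: 0.451
gripper_force: 61.1
```

```bash
python3 -c "
from h import *
# green tray: outside centre (.523,-.416) yaw .03 ; slot y offset
for T,o in (((.523,-.416,.03),34),((.488,-.241,-.045),0)): print(pts(*T,[[-.014,o/1000,0]]))
delta(.509,-.382,.12,.03+np.pi)"
```

```text
[[ 0.50798645 -0.38243524  0.        ]]
[[ 0.47401417 -0.24037021  0.        ]]
t 22.1 tcp [0.4321 0.005  0.066 ] psi 3.0437 q6 -1.72 gap 0.451 -> delta [-113.5 -377.5  -56.6] turn -0.128 rows 10
```

Request:
drive_tool([
  [[0,-20,-30,0],[-10,-55,-57,0],[-30,-92,-57,0],[-45,-130,-57,0],[-60,-168,-57,0]],
])

```text
t: 22.5
tcp_pos: [0.4841, -0.1702, 0.1256]
tool_rot: [0.049, 0.999, -0.001, 0.001]
force: [1.5, 0.8, -2.4]
finger_gap: 0.45
gripper_force: 61.2
```

Request:
drive_tool([
  [[-15,-38,0,-0.06],[-30,-76,0,-0.128],[-45,-114,0,-0.128],[-50,-150,0,-0.128],[-50,-185,0,-0.128]],
])

```text
t: 22.92
tcp_pos: [0.516, -0.3598, 0.1244]
tool_rot: [-0.015, 1.0, -0.0, 0.001]
force: [0.8, -0.6, -1.5]
finger_gap: 0.447
gripper_force: 61.2
```

```bash
python3 -c "
from h import *
delta(.509,-.4164,.12,.03+np.pi)"
```

```text
t 22.9 tcp [ 0.516  -0.3598  0.1244] psi -3.1112 q6 -2.39 gap 0.447 -> delta [  8.7 -56.3   4.4] turn 0.000 rows 2
```

Request:
drive_tool([
  [[4,-28,4,0],[9,-56,4,0],[9,-56,4,0],[9,-56,4,0],[9,-56,4,0]],
])

```text
t: 23.33
tcp_pos: [0.5071, -0.4127, 0.1199]
tool_rot: [-0.015, 1.0, 0.001, -0.001]
force: [-0.6, 0.1, -1.5]
finger_gap: 0.446
gripper_force: 61.2
```

```bash
python3 - <<'E'
from h import *
import pickle
c=cam("wrist"); im=vision.snapshot("wrist"); pickle.dump(c,open("w9.pkl","wb"))
delta(.509,-.4164,.024,.03+np.pi)
hsv=cv2.cvtColor(im,cv2.COLOR_RGB2HSV); m=cv2.inRange(hsv,(65,90,30),(95,255,255))
n,l,st,ce=cv2.connectedComponentsWithStats(m); i=1+st[1:,4].argmax(); print(st[i])
q=cv2.approxPolyDP(cv2.convexHull(np.argwhere(l==i)[:,::-1].astype(np.int32)),6,True)[:,0]; print(q.tolist(),plane(c,q,.008)[:,:2].round(3).tolist())
E
```

```text
t 23.4 tcp [ 0.5074 -0.4121  0.12  ] psi -3.1109 q6 -2.45 gap 0.449 -> delta [-1.6 -4.5 96. ] turn 0.001 rows 3
[  204    85   203   218 20545]
[[405, 85], [393, 274], [226, 302], [204, 87]] [[0.422, -0.354], [0.566, -0.348], [0.596, -0.484], [0.427, -0.49]]
```

Request:
drive_tool([
  [[-1,-5,35,0],[-1,-5,65,0],[-1,-5,88,0],[-1,-5,95,0],[-1,-5,95,0]],
])

```text
t: 23.8
tcp_pos: [0.508, -0.4157, 0.0232]
tool_rot: [-0.016, 1.0, 0.002, -0.002]
force: [-0.1, -0.0, -1.2]
finger_gap: 0.449
gripper_force: 61.1
```

Request:
drive_tool([
  [[0,0,1,0],[0,0,2,0],[0,0,3,0],[0,0,4,0],[0,0,4,0]],
])

```text
t: 24.22
tcp_pos: [0.5093, -0.419, 0.0225]
tool_rot: [-0.015, 1.0, -0.001, 0.001]
force: [-0.0, 1.0, -1.4]
finger_gap: 0.451
gripper_force: 61.2
```

Request:
drive_tool([
  [[0,0,1,0],[0,0,2,0],[0,0,3,0],[0,0,3,0]],
])

```text
t: 24.55
tcp_pos: [0.509, -0.4188, 0.0194]
tool_rot: [-0.015, 1.0, -0.0, 0.0]
force: [-1.2, 0.6, 3.8]
finger_gap: 0.449
gripper_force: 61.8
```

Request:
drive_tool([
  [[0,0,0.5,0],[0,0,1,0],[0,0,1,0]],
])

```text
t: 24.8
tcp_pos: [0.509, -0.4188, 0.0194]
tool_rot: [-0.015, 1.0, -0.0, 0.0]
force: [-2.0, 2.1, 9.7]
finger_gap: 0.451
gripper_force: 62.5
```

Request:
drive_tool([
  [[0,0,-1,0],[0,0,-1,0],[0,0,-1,0],[0,0,-1,0]],
], jaw=60)

```text
t: 25.13
tcp_pos: [0.5089, -0.4186, 0.0183]
tool_rot: [-0.015, 1.0, 0.0, -0.0]
force: [-0.0, -0.6, -0.4]
finger_gap: 0.706
gripper_force: 0.0
```

Request:
drive_tool([
  [[0,0,-30,0],[0,0,-70,0],[0,0,-110,0],[0,0,-150,0],[0,0,-190,0]],
])

```text
t: 25.55
tcp_pos: [0.5087, -0.4183, 0.2099]
tool_rot: [-0.015, 1.0, 0.0, -0.0]
force: [0.8, -0.6, -0.1]
finger_gap: 0.701
gripper_force: 0.0
```

Request:
drive_tool([
  [[0,40,-40,0],[0,80,-80,0],[0,120,-90,0],[0,160,-90,0],[0,200,-90,0]],
])

```text
t: 25.97
tcp_pos: [0.5042, -0.2395, 0.2992]
tool_rot: [-0.014, 1.0, -0.001, 0.002]
force: [-0.0, 0.3, -0.7]
finger_gap: 0.699
gripper_force: 0.0
```

Request:
drive_tool([
  [[0,40,0,0],[0,80,0,0],[0,120,0,0],[0,160,0,0],[0,200,0,0]],
])

```text
t: 26.38
tcp_pos: [0.497, -0.0383, 0.297]
tool_rot: [-0.015, 1.0, 0.0, 0.0]
force: [1.1, -0.2, 0.1]
finger_gap: 0.702
gripper_force: 0.0
```

Request:
drive_tool([
  [[-10,40,0,-0.06],[-20,80,0,-0.12],[-40,120,0,-0.19],[-40,160,0,-0.19],[-40,180,0,-0.19]],
])

```text
t: 26.8
tcp_pos: [0.5322, 0.1451, 0.2968]
tool_rot: [-0.111, 0.994, 0.001, 0.0]
force: [0.2, 0.4, 0.1]
finger_gap: 0.707
gripper_force: 0.0
```

Request:
drive_tool([
  [[0,0,0,0],[0,0,0,0]],
])

```text
t: 26.97
tcp_pos: [0.5317, 0.142, 0.2966]
tool_rot: [-0.111, 0.994, -0.0, -0.0]
force: [0.2, -0.1, -0.2]
finger_gap: 0.704
gripper_force: 0.0
```

```bash
python3 - <<'E'
from h import *
import pickle
c=cam("wrist"); im=vision.snapshot("wrist"); pickle.dump(c,open("w10.pkl","wb"))
delta(.612,.305,.12,.221+np.pi)
cv2.imwrite("pics/w10v.png",im[:,:,::-1])
E
```

```text
t 27.0 tcp [0.5318 0.1409 0.2967] psi -2.9203 q6 -1.74 gap 0.699 -> delta [-114.4  142.6  176.5] turn 0.000 rows 7
```

View pics/w10v.png

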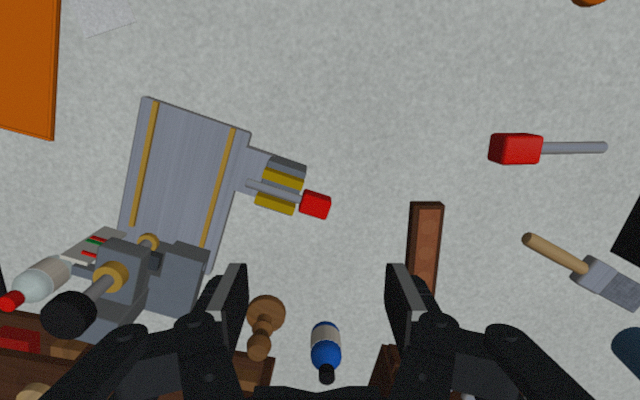

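Walnut's near end is at (427,205), running straight down the image at (425,245), so it hasn't been knocked. I'll move above it and check it numerically by colour.

Request:
drive_tool([
  [[-35,25,0,0],[-70,60,0,0],[-100,95,20,0],[-114,130,60,0],[-114,143,100,0]],
])

```text
t: 27.43
tcp_pos: [0.6158, 0.2937, 0.2216]
tool_rot: [-0.109, 0.994, 0.001, 0.005]
force: [0.4, 0.3, -0.2]
finger_gap: 0.703
gripper_force: 0.0
```

Request:
drive_tool([
  [[0,0,30,0],[0,0,60,0],[0,0,60,0],[0,0,60,0],[0,0,60,0]],
], jaw=75)

```text
t: 27.85
tcp_pos: [0.6127, 0.2914, 0.1612]
tool_rot: [-0.109, 0.994, 0.0, 0.001]
force: [-0.3, -0.7, 0.1]
finger_gap: 0.88
gripper_force: 0.0
```

```bash
cat > rub.py <<'E'
from h import *
c=cam("wrist"); s=manip.sense(); im=vision.snapshot("wrist"); cv2.imwrite("pics/hover.png",im[:,:,::-1])
h=cv2.cvtColor(im,cv2.COLOR_RGB2HSV); m=cv2.inRange(h,(4,95,75),(14,175,190)); m[:,:200]=0; m[:,430:]=0
m=cv2.morphologyEx(m,cv2.MORPH_OPEN,np.ones((5,5))); n,l,st,ce=cv2.connectedComponentsWithStats(m); i=1+st[1:,4].argmax(); print(st[i],h[200,316],h[230,316])
P=np.argwhere(l==i)[:,::-1]; T=R.from_quat(s["tool_rot"]).as_matrix()
for z in (.024,.032):
    r=cv2.minAreaRect(((plane(c,P,z)-s["tcp_pos"])@T*1000)[:,:2].astype(np.float32)); print(z,"rubber in tool mm",r)
delta(.612,.305,.01,.221+np.pi)
E
python3 rub.py
```

```text
[ 316  128   34  161 5045] [ 10 136  73] [ 12 134  59]
0.024 rubber in tool mm ((-18.64752960205078, 14.121925354003906), (26.610719680786133, 141.4534149169922), 89.45750427246094)
0.032 rubber in tool mm ((-15.775596618652344, 13.734380722045898), (25.846166610717773, 137.38929748535156), 89.45750427246094)
t 27.9 tcp [0.6132 0.2918 0.1621] psi -2.9231 q6 -1.51 gap 0.878 -> delta [ -1.   13.1 152.2] turn -0.002 rows 4
```

Request:
drive_tool([
  [[-3,14,35,0],[-3,14,70,0],[-3,14,110,0],[-3,14,140,0],[-3,14,152,0]],
])

```text
t: 28.32
tcp_pos: [0.61, 0.3059, 0.0056]
tool_rot: [-0.11, 0.994, -0.0, -0.001]
force: [-0.6, -0.1, -0.0]
finger_gap: 0.884
gripper_force: 0.0
```

Request:
drive_tool([
  [[0,0,3,0],[0,0,6,0],[0,0,6,0]],
])

```text
t: 28.57
tcp_pos: [0.613, 0.3073, 0.0039]
tool_rot: [-0.11, 0.994, 0.0, 0.002]
force: [-0.9, -0.1, 0.6]
finger_gap: 0.883
gripper_force: 0.0
```

Request:
drive_tool([
  [[0,0,0,0],[0,0,0,0],[0,0,0,0],[0,0,0,0],[0,0,0,0]],
], jaw=20, force=60)

```text
t: 28.98
tcp_pos: [0.6123, 0.3073, 0.0036]
tool_rot: [-0.11, 0.994, 0.0, 0.002]
force: [-0.8, 0.1, 6.3]
finger_gap: 0.453
gripper_force: 63.3
```

Request:
drive_tool([
  [[0,0,-20,0],[0,0,-50,0],[0,0,-80,0],[0,0,-110,0],[0,0,-110,0]],
])

```text
t: 29.4
tcp_pos: [0.615, 0.3084, 0.1186]
tool_rot: [-0.11, 0.994, 0.001, 0.006]
force: [1.1, 0.5, -1.3]
finger_gap: 0.454
gripper_force: 62.4
```

```bash
python3 -c "
from h import *
delta(*g2w((-165,0,140),G),G[2]+np.pi)"
```

```text
t 29.4 tcp [0.615  0.3084 0.1186] psi -2.9212 q6 -1.49 gap 0.454 -> delta [ 229.7 -261.9  -24.6] turn 0.319 rows 9
```

Request:
drive_tool([
  [[35,-10,-22,0],[70,-25,-22,0],[105,-45,-22,0.06],[140,-70,-22,0.12],[170,-100,-22,0.18]],
])

```text
t: 29.82
tcp_pos: [0.4645, 0.1736, 0.1333]
tool_rot: [-0.02, 1.0, -0.0, -0.001]
force: [-0.1, -1.1, -1.5]
finger_gap: 0.454
gripper_force: 62.3
```

```bash
python3 -c "
from h import *
delta(*g2w((-165,0,140),G),G[2]+np.pi)"
```

```text
t 29.8 tcp [0.4645 0.1736 0.1333] psi -3.1019 q6 -1.48 gap 0.454 -> delta [  23.5 -170.3   -6.7] turn 0.138 rows 5
```

Request:
drive_tool([
  [[10,-38,0,0.05],[20,-76,0,0.1],[24,-114,0,0.138],[24,-150,0,0.138],[24,-171,0,0.138]],
])

```text
t: 30.23
tcp_pos: [0.4506, -0.0008, 0.1335]
tool_rot: [0.05, 0.999, -0.0, 0.0]
force: [0.1, 0.2, -1.7]
finger_gap: 0.449
gripper_force: 62.3
```

Request:
drive_tool([
  [[0,0,30,0],[0,0,60,0],[0,0,80,0],[0,0,80,0],[0,0,80,0]],
])

```text
t: 30.65
tcp_pos: [0.45, 0.0022, 0.0528]
tool_rot: [0.049, 0.999, 0.0, -0.002]
force: [-0.5, -0.4, -0.9]
finger_gap: 0.452
gripper_force: 62.2
```

```bash
python3 -c "
from h import *
delta(*g2w((-165,0,26),G),G[2]+np.pi)
delta(*g2w((-31,0,26),G),G[2]+np.pi)"
```

```text
t 30.6 tcp [0.45   0.0022 0.0528] psi 3.0437 q6 -1.72 gap 0.452 -> delta [ 2.1  0.  26.8] turn 0.001 rows 1
t 30.6 tcp [0.45   0.0022 0.0528] psi 3.0437 q6 -1.72 gap 0.452 -> delta [-131.9   -0.    26.4] turn 0.001 rows 4
```

Request:
drive_tool([
  [[0,0,12,0],[0,0,22,0],[-15,0,22,0],[-40,0,22,0],[-65,0,22,0]],
])

```text
t: 31.07
tcp_pos: [0.5163, -0.0039, 0.0331]
tool_rot: [0.049, 0.999, -0.0, 0.0]
force: [0.6, 0.3, -1.5]
finger_gap: 0.45
gripper_force: 62.3
```

Request:
drive_tool([
  [[-25,0,0,0],[-48,0,0,0],[-65,0,0,0],[-67,0,0,0],[-67,0,0,0]],
])

```text
t: 31.48
tcp_pos: [0.5835, -0.0107, 0.0331]
tool_rot: [0.049, 0.999, -0.0, 0.001]
force: [-0.7, 0.2, -1.9]
finger_gap: 0.451
gripper_force: 62.4
```

```bash
python3 -c "
from h import *
delta(*g2w((-32,0,21.6),G),G[2]+np.pi)"
```

```text
t 31.5 tcp [ 0.5835 -0.0107  0.0331] psi 3.0445 q6 -1.68 gap 0.451 -> delta [ 3.4 -0.2 11.5] turn 0.001 rows 1
```

Request:
drive_tool([
  [[2,0,4,0],[2,0,7,0],[2,0,9,0],[2,0,9,0]],
])

```text
t: 31.82
tcp_pos: [0.5784, -0.0102, 0.022]
tool_rot: [0.049, 0.999, 0.0, -0.001]
force: [-0.5, 0.8, -0.1]
finger_gap: 0.445
gripper_force: 62.4
```

Request:
drive_tool([
  [[0,0,1,0],[0,0,2,0],[0,0,2,0]],
])

```text
t: 32.07
tcp_pos: [0.5791, -0.0104, 0.0216]
tool_rot: [0.049, 0.999, 0.0, -0.001]
force: [-2.9, -0.4, 8.4]
finger_gap: 0.451
gripper_force: 63.5
```

Contact at the expected height. I'll release, retreat, and go over the cap.

Request:
drive_tool([
  [[0,0,-1,0],[0,0,-1,0]],
])

```text
t: 32.23
tcp_pos: [0.5804, -0.0107, 0.0218]
tool_rot: [0.049, 0.999, -0.0, 0.0]
force: [-0.8, 0.6, -2.3]
finger_gap: 0.449
gripper_force: 62.4
```

Request:
drive_tool([
  [[0,0,0,0],[0,0,0,0],[0,0,-1,0],[0,0,-2,0]],
], jaw=52)

```text
t: 32.57
tcp_pos: [0.5803, -0.0107, 0.0234]
tool_rot: [0.049, 0.999, -0.0, 0.0]
force: [-0.1, -0.3, -0.3]
finger_gap: 0.61
gripper_force: 0.0
```

Request:
drive_tool([
  [[0,0,-10,0],[5,0,-30,0],[25,0,-60,0],[40,0,-100,0],[40,0,-140,0]],
])

```text
t: 32.98
tcp_pos: [0.5354, -0.0057, 0.1638]
tool_rot: [0.049, 0.999, 0.001, -0.004]
force: [0.6, -0.4, 0.5]
finger_gap: 0.608
gripper_force: 0.0
```

Request:
drive_tool([
  [[0,0,-40,0],[0,0,-80,0],[0,0,-110,0],[0,0,-115,0],[0,0,-115,0]],
], jaw=0)

```text
t: 33.4
tcp_pos: [0.5417, -0.0069, 0.2819]
tool_rot: [0.049, 0.999, -0.001, 0.004]
force: [0.0, -0.1, -0.9]
finger_gap: -0.005
gripper_force: 0.0
```

```bash
python3 -c "
from h import *
delta(.653,-.0178,.230,G[2]+np.pi)"
```

```text
t 33.4 tcp [ 0.5417 -0.0069  0.2819] psi 3.0440 q6 -1.69 gap -0.005 -> delta [-1.114e+02  1.000e-01  5.270e+01] turn 0.001 rows 3
```

Request:
drive_tool([
  [[-30,0,0,0],[-60,0,5,0],[-90,0,20,0],[-111,0,35,0],[-111,0,48,0]],
])

```text
t: 33.82
tcp_pos: [0.6537, -0.0183, 0.227]
tool_rot: [0.049, 0.999, 0.0, -0.0]
force: [0.6, 0.2, 0.6]
finger_gap: 0.004
gripper_force: 0.0
```

Request:
drive_tool([
  [[0,0,0,0],[0,0,0,0],[0,0,0,0]],
])

```text
t: 34.07
tcp_pos: [0.6499, -0.0173, 0.2298]
tool_rot: [0.049, 0.999, 0.0, -0.001]
force: [0.4, 0.8, -0.3]
finger_gap: -0.001
gripper_force: 0.0
```

```bash
python3 -c "
from h import *
delta(.653,-.0178,.221,G[2]+np.pi)"
```

```text
t 34.1 tcp [ 0.6499 -0.0173  0.2298] psi 3.0438 q6 -1.67 gap -0.001 -> delta [-3.2 -0.2  8.8] turn 0.001 rows 1
```

Request:
drive_tool([
  [[-3,0,5,0],[-3,0,10,0],[-3,0,15,0],[-3,0,20,0],[-3,0,25,0]],
])

```text
t: 34.48
tcp_pos: [0.6545, -0.018, 0.206]
tool_rot: [0.049, 0.999, -0.0, 0.001]
force: [1.1, -1.1, 3.2]
finger_gap: -0.0
gripper_force: 1.6
```

Request:
drive_tool([
  [[0,0,3,0],[0,0,6,0],[0,0,8,0],[0,0,10,0],[0,0,12,0]],
])

```text
t: 34.9
tcp_pos: [0.6545, -0.0179, 0.1937]
tool_rot: [0.049, 0.999, -0.0, 0.001]
force: [1.7, -0.0, 4.0]
finger_gap: 0.006
gripper_force: 1.9
```

Request:
drive_tool([
  [[0,0,1,0],[0,0,2,0],[0,0,3,0],[0,0,4,0],[0,0,4,0]],
])

```text
t: 35.32
tcp_pos: [0.6543, -0.0179, 0.1895]
tool_rot: [0.049, 0.999, -0.0, 0.0]
force: [3.1, 0.3, 3.5]
finger_gap: -0.002
gripper_force: 2.0
```

Still only the return spring at 0.1895, so the plate is lower than 32 mm. Continuing.

Request:
drive_tool([
  [[0,0,1,0],[0,0,2,0],[0,0,3,0],[0,0,4,0],[0,0,4,0]],
])

```text
t: 35.73
tcp_pos: [0.6539, -0.0179, 0.1853]
tool_rot: [0.049, 0.999, -0.0, 0.0]
force: [2.8, 0.2, 3.2]
finger_gap: 0.0
gripper_force: 2.1
```

Request:
drive_tool([
  [[0,0,1,0],[0,0,2,0],[0,0,2,0]],
])

```text
t: 35.98
tcp_pos: [0.654, -0.0179, 0.1842]
tool_rot: [0.049, 0.999, -0.0, 0.0]
force: [2.2, -0.1, 7.9]
finger_gap: -0.002
gripper_force: 3.9
```

Request:
drive_tool([
  [[0,0,1,0],[0,0,1.5,0],[0,0,1.5,0],[0,0,1.5,0],[0,0,1.5,0]],
])

```text
t: 36.4
tcp_pos: [0.654, -0.0179, 0.1831]
tool_rot: [0.049, 0.999, -0.0, 0.0]
force: [2.2, 0.5, 8.4]
finger_gap: -0.004
gripper_force: 4.2
```

Request:
drive_tool([
  [[0,0,0,0],[0,0,0,0],[0,0,0,0],[0,0,0,0],[0,0,0,0]],
])

```text
t: 36.82
tcp_pos: [0.654, -0.0179, 0.1831]
tool_rot: [0.049, 0.999, -0.0, 0.0]
force: [1.4, -0.8, 8.4]
finger_gap: -0.001
gripper_force: 4.2
```

Request:
drive_tool([
  [[0,0,0,0],[0,0,0,0],[0,0,0,0],[0,0,0,0],[0,0,0,0]],
])

```text
t: 37.23
tcp_pos: [0.654, -0.0179, 0.1831]
tool_rot: [0.049, 0.999, -0.0, 0.0]
force: [1.4, -0.2, 8.2]
finger_gap: 0.0
gripper_force: 4.2
```

Request:
drive_tool([
  [[0,0,-8,0],[0,0,-20,0],[0,0,-32,0],[0,0,-60,0],[0,0,-95,0]],
])

```text
t: 37.65
tcp_pos: [0.6499, -0.0171, 0.2744]
tool_rot: [0.049, 0.999, 0.001, -0.006]
force: [0.5, 0.1, -0.0]
finger_gap: -0.005
gripper_force: 0.0
```

Request:
drive_tool([
  [[40,0,0,0],[80,0,0,0],[103,0,20,0],[103,0,60,0],[103,0,100,0]],
], jaw=52)

```text
t: 38.07
tcp_pos: [0.549, -0.0072, 0.1779]
tool_rot: [0.049, 0.999, -0.0, 0.0]
force: [0.8, -0.6, -0.6]
finger_gap: 0.607
gripper_force: 0.0
```

Request:
drive_tool([
  [[0,0,40,0],[0,0,70,0],[0,0,110,0],[0,0,110,0],[0,0,110,0]],
])

```text
t: 38.48
tcp_pos: [0.5479, -0.0071, 0.0646]
tool_rot: [0.049, 0.999, 0.001, -0.005]
force: [-0.5, -0.5, 0.4]
finger_gap: 0.607
gripper_force: 0.0
```

```bash
python3 -c "
from h import *
delta(*g2w((-33,0,22),G),G[2]+np.pi)"
```

```text
t 38.5 tcp [ 0.5479 -0.0071  0.0646] psi 3.0439 q6 -1.69 gap 0.607 -> delta [-32.   -0.4  42.3] turn 0.001 rows 2
```

Request:
drive_tool([
  [[-12,0,15,0],[-24,0,30,0],[-31,0,38,0],[-31,0,42,0],[-31,0,42,0]],
])

```text
t: 38.9
tcp_pos: [0.5825, -0.0108, 0.0264]
tool_rot: [0.049, 0.999, -0.0, 0.0]
force: [0.4, 0.3, -0.1]
finger_gap: 0.61
gripper_force: 0.0
```

Request:
drive_tool([
  [[0,0,1,0],[0,0,1,0],[0,0,1,0],[0,0,1,0],[0,0,1,0]],
], jaw=20)

```text
t: 39.32
tcp_pos: [0.5823, -0.0108, 0.0258]
tool_rot: [0.049, 0.999, -0.0, 0.001]
force: [-0.4, -0.9, 7.0]
finger_gap: 0.447
gripper_force: 62.0
```

Request:
drive_tool([
  [[0,0,-3,0],[0,0,-8,0],[0,0,-8,0],[20,0,-8,0],[45,0,-8,0]],
])

```text
t: 39.73
tcp_pos: [0.5397, -0.007, 0.0325]
tool_rot: [0.049, 0.999, -0.0, 0.003]
force: [-0.1, -0.8, -1.8]
finger_gap: 0.443
gripper_force: 61.1
```

Request:
drive_tool([
  [[25,0,0,0],[50,0,0,0],[75,0,0,0],[95,0,-10,0],[95,0,-40,0]],
])

```text
t: 40.15
tcp_pos: [0.4337, 0.0049, 0.0695]
tool_rot: [0.049, 0.999, 0.002, -0.009]
force: [0.0, 0.2, -2.1]
finger_gap: 0.442
gripper_force: 61.0
```

```bash
python3 -c "
from h import *
delta(.473,-.240,.12,-.045+np.pi)"
```

```text
t 40.1 tcp [0.4337 0.0049 0.0695] psi 3.0436 q6 -1.72 gap 0.442 -> delta [ -62.1 -239.7  -52.3] turn -0.053 rows 7
```

Request:
drive_tool([
  [[0,-20,-25,0],[-15,-55,-50,-0.05],[-30,-90,-50,-0.053],[-45,-128,-50,-0.053],[-60,-165,-50,-0.053]],
])

```text
t: 40.57
tcp_pos: [0.4871, -0.1691, 0.1231]
tool_rot: [0.022, 1.0, -0.001, 0.001]
force: [1.1, 0.7, -1.6]
finger_gap: 0.445
gripper_force: 61.1
```

Request:
drive_tool([
  [[0,-30,0,0],[0,-60,0,0],[0,-70,0,0],[0,-70,0,0],[0,-70,0,0]],
])

```text
t: 40.98
tcp_pos: [0.4826, -0.2365, 0.1217]
tool_rot: [0.023, 1.0, 0.001, -0.001]
force: [-0.0, 0.5, -2.0]
finger_gap: 0.446
gripper_force: 61.1
```

```bash
python3 - <<'E'
from h import *
c=cam("wrist"); im=vision.snapshot("wrist")
delta(.473,-.240,.018,-.045+np.pi)
hsv=cv2.cvtColor(im,cv2.COLOR_RGB2HSV); m=cv2.inRange(hsv,(8,200,60),(20,255,255))
n,l,st,ce=cv2.connectedComponentsWithStats(m)
q=cv2.approxPolyDP(cv2.convexHull(np.argwhere(np.isin(l,[i for i in range(1,n) if st[i,4]>300]))[:,::-1].astype(np.int32)),6,True)[:,0]; print(q.tolist(),plane(c,q,.008)[:,:2].round(3).tolist())
E
```

```text
t 41.0 tcp [ 0.4824 -0.2355  0.1217] psi 3.0968 q6 -2.19 gap 0.450 -> delta [  9.   -5.1 103.7] turn 0.000 rows 3
[[409, 72], [394, 274], [227, 300], [208, 72]] [[0.394, -0.169], [0.547, -0.176], [0.565, -0.314], [0.387, -0.304]]
```

Request:
drive_tool([
  [[5,-3,35,0],[10,-5,65,0],[10,-5,90,0],[10,-5,103,0],[10,-5,103,0]],
])

```text
t: 41.45
tcp_pos: [0.471, -0.238, 0.0163]
tool_rot: [0.021, 1.0, 0.003, -0.003]
force: [-0.7, 1.0, -1.3]
finger_gap: 0.446
gripper_force: 61.0
```

Request:
drive_tool([
  [[0,0,1,0],[0,0,2,0],[0,0,3,0],[0,0,4,0],[0,0,4,0]],
])

```text
t: 41.87
tcp_pos: [0.4736, -0.2419, 0.0158]
tool_rot: [0.022, 1.0, -0.0, 0.001]
force: [0.5, -0.2, -0.5]
finger_gap: 0.447
gripper_force: 61.1
```

Request:
drive_tool([
  [[0,0,1,0],[0,0,2,0],[0,0,3,0],[0,0,4,0],[0,0,4,0]],
])

```text
t: 42.28
tcp_pos: [0.4732, -0.2418, 0.0118]
tool_rot: [0.022, 1.0, -0.0, 0.0]
force: [-0.9, 1.0, 5.8]
finger_gap: 0.451
gripper_force: 61.9
```

Request:
drive_tool([
  [[0,0,-1,0],[0,0,-1,0],[0,0,-1,0],[0,0,-1,0]],
], jaw=60)

```text
t: 42.62
tcp_pos: [0.4732, -0.2418, 0.0119]
tool_rot: [0.022, 1.0, -0.0, 0.0]
force: [0.7, -1.0, -0.7]
finger_gap: 0.698
gripper_force: 0.0
```

Request:
drive_tool([
  [[0,0,-30,0],[0,0,-70,0],[0,0,-110,0],[0,0,-150,0],[0,0,-190,0]],
])

```text
t: 43.03
tcp_pos: [0.4726, -0.2413, 0.2036]
tool_rot: [0.022, 1.0, 0.0, -0.0]
force: [0.6, -1.3, 0.1]
finger_gap: 0.702
gripper_force: 0.0
```

Request:
drive_tool([
  [[0,0,-40,0],[0,0,-80,0],[0,0,-120,0],[0,0,-160,0],[0,0,-160,0]],
])

```text
t: 43.45
tcp_pos: [0.4765, -0.2442, 0.3708]
tool_rot: [0.022, 1.0, -0.005, 0.007]
force: [0.5, -0.2, 0.6]
finger_gap: 0.698
gripper_force: 0.0
```

```bash
python3 - <<'E'
from h import *
s=manip.sense(); print(s["t"],s["tcp_pos"])
w=vision.snapshot("wrist");a=vision.snapshot("scene");b=vision.snapshot("side")
R_=lambda i,w_,h_:cv2.resize(i,(w_,h_),interpolation=cv2.INTER_AREA if i.shape[1]>w_ else cv2.INTER_CUBIC)
top=np.hstack([R_(a[100:340,150:450],375,300),R_(b[130:300,210:422],425,300)[:, :425]])
bot=np.hstack([R_(w,480,300),R_(a,320,300)])
cv2.imwrite("pics/final.png",np.vstack([top,bot])[:,:,::-1])
E
```

```text
43.45 [ 0.47647014 -0.24420721  0.37082138]
```

View pics/final.png

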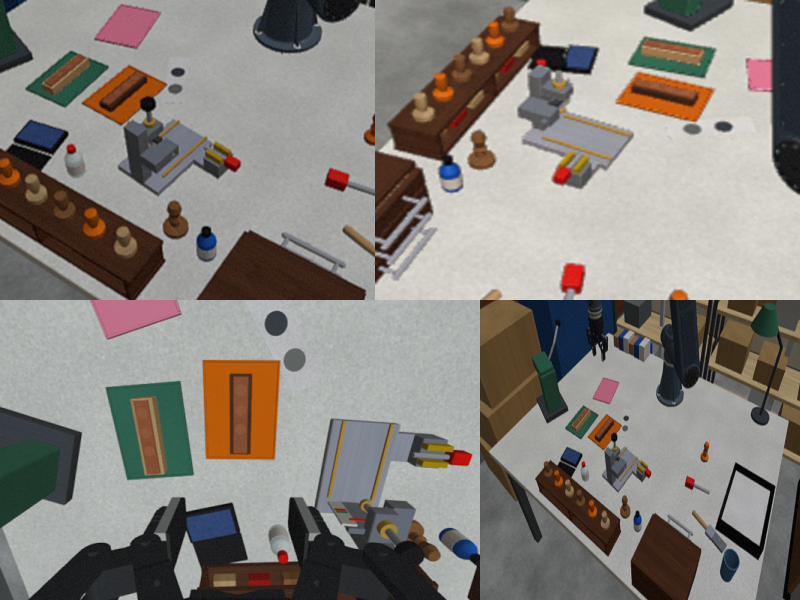

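Both plates lie inside their trays: beech in green at (150,435) and walnut in orange at (241,413) in the lower-left view. The pin is in the notch at (430,450), the foot is up, and no red plate is in any view. Handing in.

```bash
python3 -c "
from station import manip
print(manip.sign_off())"
```

```text
the job is handed in; nothing more can be done
None
```

I handed the job in: the pin is in the notch, beech gauged 32 mm and lies in the green tray, walnut gauged 24 mm and lies in the orange tray, and no red plate was visible; the hand-in returned no verdict.

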